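# Walk the loaf tin end over end into the cooling bay

### The job

The loaf has stuck in its closed tin: walk the tin end over end along the counter to the cooling bay, up on to its front end, let it stand there for a second and lay it over lid down, let go, then the same about its other end, so that it lies lid up on the wooden slab. Never lift the tin clear of the counter (one end always stays down) and never let it fall over; last, push it home along the slab until it is flush against the wooden stop. Leave everything else where it is.

Things in the scene. Friction and masses are not known exactly. Their poses are not given: they have to be found in the camera images.
- tin: Closed loaf tin of dark steel with a paler lid, rigid, 0.4 to 0.8 kg, 190 mm long (its x) x 66 wide (y) x 50 high (z). Origin at its very centre; z out of the lid, which starts uppermost; x along it, at the start towards the bay. Two side plates, 4 mm thick, 190 x 50, have square ends, so it can stand on either end; the solid middle (pale lid on top) is only 84 long, 36 high.
- bar_front (a point): Centre of the round grab bar at the tin's +x end (front, nearest the bay at the start): 11 mm thick, across the 58 mm between the side plates, half-way up, its axis 12 mm in from the end and 83 from the tin's centre; 35 mm free space inside it, open above and below. Held lightly (20 N) the bar turns between the fingers like a hinge. Axes as the tin's.
- bar_tail (a point): Centre of the equal grab bar at the tin's -x end, 83 mm from the tin's centre. Turning over about an end, the tin first pivots on that end's lower edge, stands on the end (66 x 50 mm), then pivots on the end's other edge, 50 mm on.
- bay: Cooling bay, fixed: brown wooden slab level with the counter, x -240 to 0 mm, 160 wide (y), then a wooden stop 30 high, 20 thick. Origin: foot of the stop's face, middle; x into the stop, z up. The tin starts before the slab, in line within 20 mm and 3 degrees. Each turn-over moves it on by length plus height, 240 mm; after two it lies on the slab some 35 to 80 mm short of the stop.
- bowl: Bystander: steel mixing bowl, 150 mm wide, 70 high. To be left alone. Origin under its centre.
- jar: Bystander: glass jar, 80 mm wide, 120 high. To be left alone. Origin under its centre.
- brush: Bystander: pastry brush lying flat. To be left alone. Origin under its centre.
- other_tin: Bystander: empty open loaf tin, 100 x 200 x 60 mm high. To be left alone. Origin under its centre.
- scraper: Bystander: dough scraper lying flat, about 110 mm. To be left alone. Origin under its centre.
- mug: Bystander: white mug, 72 mm wide, 90 high. To be left alone. Origin under its centre.
- loaf: Bystander: brown loaf, 200 mm long, 80 high. To be left alone. Origin under its centre.

How it is judged (in metres and radians):
On the way, in this order (a step that is already met when the one before it is completed fails the run):
1. the tin stands on its front end (+x down), upright within 6 degrees and still, for 0.6 s (angle between tin's own x axis and vertical above 3.037 rad and angular speed of tin below 0.3 rad/s), for 0.6 s.
2. the tin lies lid down, level within 5 degrees, let go (angle between tin's own z axis and vertical above 3.05 rad and contact force between the fingers and tin below 0.2 N), for 0.1 s.
3. the tin stands on its other end (-x down), upright within 6 degrees and still, for 0.6 s (angle between tin's own x axis and vertical below 0.105 rad and angular speed of tin below 0.3 rad/s), for 0.6 s.
At the end, for the whole second after the job is handed in: The tin lies lid up on the slab (level within 3.5 degrees), its centre at most 100 mm from the face of the stop (touching is 95 mm), within 45 mm of the slab's middle line, square to the stop within 4 degrees, released and at rest (angle between tin's own z axis and vertical below 0.06 rad and x of tin in the frame of bay between -0.1 and -0.085 m and y of tin in the frame of bay between -0.045 and 0.045 m and angle between the x axis of tin and the x axis of bay, either way round below 0.07 rad and contact force between the fingers and tin below 0.2 N and linear speed of tin below 0.01 m/s).
It fails at once if the tin is lifted clear of the counter (both grab bars higher than 50 mm) (height (world z) of each of bar_front, bar_tail above 0.05 m).
It fails at once if the tin falls over (turns faster than 4 rad/s) (angular speed of tin above 4 rad/s).
It fails at once if a bystander is moved by more than 25 mm (distance of any of bowl, jar, brush, other_tin, scraper, mug, loaf from where it was at the start of the episode above 0.025 m).
It also fails if it takes over 72 s, if anything falls off the work surface, if the arm or the gripper's body presses on something with over 40 N, if the wrist force passes 120 N, or if a joint passes its speed limit or range.

### The arm

A 6-joint arm with a two-finger parallel gripper is mounted at the origin on the work surface. World frame = base frame: x ahead of the robot, y to its left, z up, the work surface at z = 0. Lengths are in mm, angles in rad, forces in N, time in s.
With the tool pointing down it reaches from about 300 to 775 mm from the base axis. Payload 14.6 kg.
Tool frame: the origin (TCP) lies at the very end of the fingers, on their centre line; the grasp point (between the pads) lies 19 mm behind it (pinch_z is the distance from the TCP to the grasp point, in mm); x points along the fingers, z is the direction in which the jaws open and shut, and the axes are right-handed (so a half turn about x gives the same grasp; the last joint's range is limited). The gripper opens to 94 mm and grips with 3 to 60 N. Pads are 16 mm wide; open, the fingers measure 119 mm over their backs; the gripper's body (75 mm by 177 mm) begins 78 mm behind the grasp point.
Start: joints at [1.052, 0.3, 1.521, -0, 1.321, -0.067], TCP at [240.118, 494.806, 205.446] pointing down, gripper open.
Joint ranges: [-3.03, 3.03], [-0.79, 2.21], [0.23, 2.52], [-1.04, 4.18], [0, 3.07], [-2.55, 2.55]. Speed limits (rad/s): [2.22, 2.22, 2.57, 3.14, 3.14, 3.14].

### API

Orientations are given as [roll, pitch, yaw] about the fixed x, y, z axes, in that order (R = Rz(yaw) Ry(pitch) Rx(roll)).
In Python, from cell import read_state, camera, sign_off, pinch_z gives the robot as it stands. The module is installed in compiled form; this text tells all that it offers.
- The arm moves only by the tool arm_command, never from a script. Its argument "series" is a list of rows, each a list of 3 entries, a list of its own where there are three numbers: the finger opening in mm, from 0 to 94, then the shift along the tool's x, y, z in mm, then the turn about the tool's x in degrees. A call has 1 to 12 rows; each row is the pose to reach, as a shift and turn from the pose measured when the call began, along the tool's axes at that moment; what a row does not reach only later rows make up. A row lasts 1/8 s, in which the tool goes at most 62.5 mm and 10.7 degrees, less where a joint would pass 70% of its speed; a pose out of reach is approached as far as the arm can. A call with a gripper value outside its range is refused whole. The fingers move at their own pace and stop on an object; "newtons" is the grip in N (left out, the last holds). Time passes only in rows, so rows that repeat a pose let the fingers close. It gives the time, the measured TCP pose, the force and the opening at its end, in the units of the state.
- read_state(): the state, without advancing time (a new reading comes with each control period).
- camera(name): name is "scene" or "top" or "wrist"; returns a dict with "pixels" (480x640x3 uint8, red, green, blue), "range_z" (480x640 float32, mm along the optical axis (not along the pixel's ray), 0 where there is no reading), "fov_y" (degrees; the focal length in pixels is half the picture's height over the tangent of half this angle, whatever the lens; pixels are square), "cx", "cy" (the principal point, pixels), "R" (3x3) and "t" (3): a world point X has camera coordinates R X + t. Camera axes: x right, y down, z forward; pixel columns grow to the right and rows downward; lengths in mm; the calibration is good to about 2 mm. A picture is of the moment at which its call begins.
- sign_off(): hands the job in, once; it reports no verdict.
The state is a dict: "clock": time; "joints": joint angles; "qd": joint speeds; "effort": joint torques, N m; "eef_pos": TCP position; "eef_rot": TCP orientation; "wrist_force": force on the tool from outside, world axes, zero at the start; "moment": the same for the moment, N m; "finger_gap": finger opening in mm.
Only numpy, scipy, OpenCV 4.12 (cv2) and the standard library are available. Lean on these libraries where they do the work, as an engineer would, in place of code of your own. Each camera call takes 0.05 s, during which the arm holds its last target.

## Working session

There is one attempt and no reset: what is moved stays moved. The work goes in short steps, Python scripts to look and compute and a tool call to move; the robot and the scene stay as the last step left them, time stands still between calls to the robot, and variables do not carry over. Pictures are saved under pics/ and viewed, and the job is handed in when it is done.

Besides the shell and the picture viewer there is one more tool, called by a JSON object that holds its "name" and its "arguments", one argument or row to a line. arm_command: Moves the arm, as the interface text tells. Its arguments: {"type":"object","properties":{"series":{"type":"array"},"newtons":{"type":"number"}},"required":["series"]}

```bash
mkdir -p pics; ls; cat > h.py <<'E'
import numpy as np, cv2
from cell import read_state, camera, sign_off, pinch_z
def save(c,n): cv2.imwrite('pics/'+n+'.png', c['pixels'][:,:,::-1])
def K(c):
    f=240/np.tan(np.radians(c['fov_y'])/2); return f,c['cx'],c['cy']
def cloud(c):
    f,cx,cy=K(c); z=c['range_z'].astype(float); v,u=np.mgrid[:480,:640]
    P=np.stack([(u-cx)/f*z,(v-cy)/f*z,z],-1)
    W=(P-np.array(c['t']))@np.array(c['R']); W[z==0]=np.nan
    return W
def proj(c,X):
    f,cx,cy=K(c); p=np.array(c['R'])@np.array(X,float)+np.array(c['t']); return p[0]/p[2]*f+cx,p[1]/p[2]*f+cy
def Rm(r):
    from scipy.spatial.transform import Rotation as Q
    return Q.from_euler('xyz',r).as_matrix()
E
python3 - <<'E'
from h import *
np.set_printoptions(suppress=True,precision=4)
for n in ['scene','top','wrist']:
    c=camera(n); save(c,n+'0'); print(n,c['fov_y'],c['cx'],c['cy'],np.array(c['R']).tolist(),c['t'])
    np.savez(n+'0.npz',**c)
print(read_state(),pinch_z)
E
```

```text
pics
scene 47.32291365367608 316.1055037388863 237.28292232291173 [[0.40934329877116826, 0.9123641530912426, -0.00545122969957287], [0.6100674816931466, -0.2781470918919408, -0.7419244321712545], [-0.6784214999037991, 0.30037617652895787, -0.6704613494021292]] [-172.7357 -273.4201 1971.5176]
top 57.660270808633726 313.7657924410716 237.80854976019347 [[0.01008138662069311, -0.999947117244058, 0.002031836386659787], [-0.9959519027345263, -0.010222569062921587, -0.08930457167038156], [0.0893206195863006, -0.0011232974013345401, -0.9960022917241041]] [ -71.0749  510.4455 1119.3827]
wrist 65.75986820576773 322.9127191037339 234.29584126853254 [[0.43639622820146645, 0.8997540604207785, -0.000981207347284848], [0.8632409136841214, -0.4183787099130128, 0.28244358734679886], [0.2537192482909785, -0.12410433452481805, -0.959283408174464]] [-549.6149  -28.2447  393.2091]
{'clock': 0.15, 'joints': array([ 1.0524,  0.3003,  1.5214, -0.    ,  1.3207, -0.0666]), 'qd': array([ 0.0005, -0.0007, -0.0022,  0.0007, -0.0018,  0.    ]), 'effort': array([ -0.0008, -53.1957, -35.2821,   0.0708,   0.0236,  -0.0001]), 'eef_pos': array([240.0394, 494.6502, 205.026 ]), 'eef_rot': array([ 3.0866,  1.57  , -2.0776]), 'wrist_force': array([ 0.2443, -0.0612,  0.7308]), 'moment': array([-0.0165, -0.0202,  0.0086]), 'finger_gap': 94.06376301999435} 18.8
```

View pics/scene0.png

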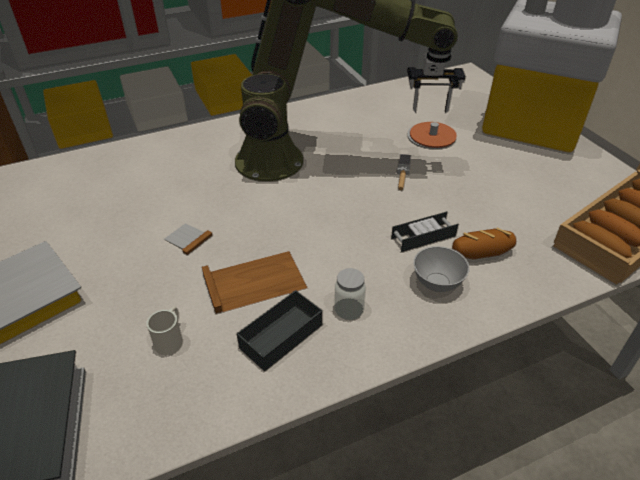

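View pics/top0.png

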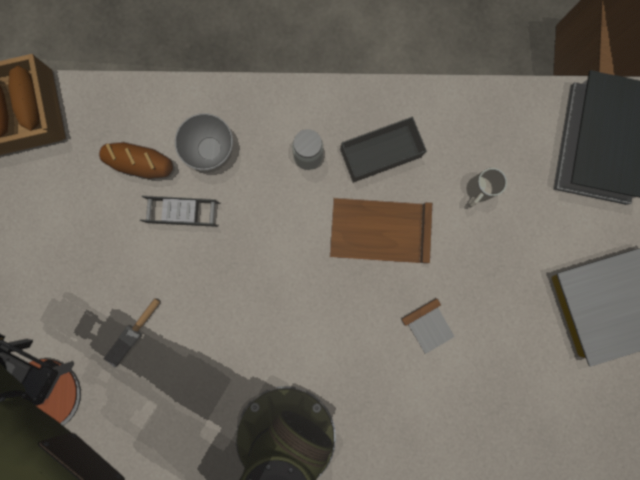

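View pics/wrist0.png

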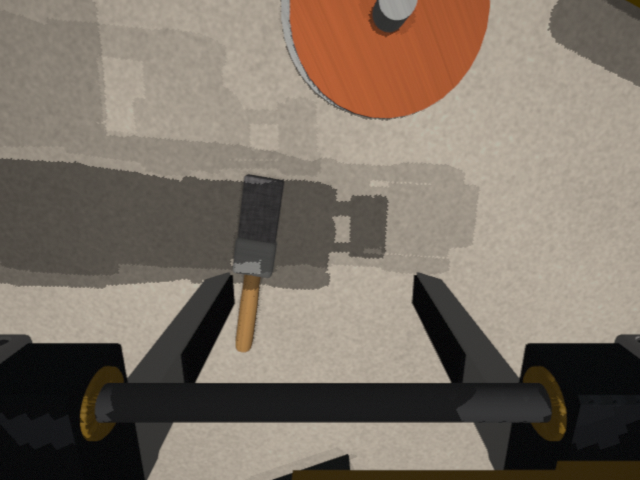

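The top view shows the tin at about (180,210), with its front bar on the right at about (215,211). The slab spans u 332–432, v 199–262, with the stop at u≈427. Next I'll turn these into world positions.

```bash
python3 - <<'E'
from h import *
np.set_printoptions(suppress=True,precision=1)
c={k:v for k,v in np.load('top0.npz').items()}; s={k:v for k,v in np.load('scene0.npz').items()}
W=cloud(c); 
im=c['pixels']
r=cv2.resize(im[180:280,120:450],None,fx=2.4,fy=2.4,interpolation=cv2.INTER_CUBIC); cv2.imwrite('pics/topcrop.png',r[:,:,::-1])
# tin points: height>8 in region
def region(W,lo,hi,zl,zh):
    m=(W[...,0]>lo[0])&(W[...,0]<hi[0])&(W[...,1]>lo[1])&(W[...,1]<hi[1])&(W[...,2]>zl)&(W[...,2]<zh); return W[m]
for v,u in [(210,180),(196,180),(225,180),(230,360),(210,427),(250,427)]: print((u,v),W[v,u])
ctr=W[210,180]
for nm,cc in(('top',c),('scene',s)):
    V=cloud(cc)
    for lo,hi in((8,70),(40,70)):
        P=region(V,ctr[:2]-[70,130],ctr[:2]+[55,130],lo,hi)
        rect=cv2.minAreaRect(P[:,:2].astype(np.float32)); print(nm,'tin',len(P),rect,P[:,2].max(),np.median(P[:,2]))
    # counter height
    print('counter',np.nanmedian(region(V,[350,0],[450,300],-20,20)[:,2]))
    st=W[230,427]
    P=region(V,st[:2]-[110,30],st[:2]+[110,30],15,60)
    print(nm,'stop',len(P),cv2.minAreaRect(P[:,:2].astype(np.float32)),np.median(P[:,2]))
# colour mask slab brown
for nm,cc in(('top',c),('scene',s)):
    V=cloud(cc); hsv=cv2.cvtColor(cc['pixels'],cv2.COLOR_RGB2HSV)
    m=(hsv[...,0]<16)&(hsv[...,1]>110)&(np.abs(V[...,2])<8)&(V[...,0]>350)&(V[...,0]<680)&(np.abs(V[...,1]+150)<230)
    m=cv2.morphologyEx(m.astype(np.uint8),cv2.MORPH_OPEN,np.ones((3,3)))
    n,l,stt,_=cv2.connectedComponentsWithStats(m); k=1+np.argmax(stt[1:,4]); P=V[l==k]
    print(nm,'slab',len(P),cv2.minAreaRect(P[:,:2].astype(np.float32)),np.median(P[:,2]),P.min(0),P.max(0))
E
```

```text
(180, 210) [578.  280.8  43.2]
(180, 196) [622.6 295.6  -0.1]
(180, 225) [543.9 292.6   0.2]
(360, 230) [ 535.7 -189.8   -2.6]
(427, 210) [ 586.5 -361.4   31.4]
(427, 250) [ 481.7 -360.5   29.6]
top tin 1448 ((578.337646484375, 285.99383544921875), (191.0609893798828, 66.98382568359375), 87.75438690185547) 55.37301532781223 43.45579798699156
top tin 998 ((578.3939208984375, 285.9961242675781), (190.30569458007812, 66.9399642944336), 87.80718994140625) 55.37301532781223 45.083348343857416
counter 0.7559302393389501
top stop 538 ((529.73583984375, -360.98529052734375), (21.555072784423828, 159.32350158691406), 86.98191833496094) 29.281387924469232
scene tin 1422 ((577.4105834960938, 271.44647216796875), (229.97862243652344, 94.08592987060547), 82.0854721069336) 57.54803864378505 38.65909195942265
scene tin 670 ((581.5458984375, 287.30999755859375), (196.6195526123047, 76.66250610351562), 88.42638397216797) 57.54803864378505 44.96722803128104
counter -0.12894104638674206
scene stop 357 ((531.6983642578125, -361.057373046875), (19.69507598876953, 162.4646453857422), 86.58108520507812) 29.188898039052468
top slab 4987 ((535.977294921875, -233.38064575195312), (236.578125, 154.52474975585938), 86.5772933959961) 0.8657822129696746 [ 453.9 -353.8   -7.1] [ 618.8 -112.2    8. ]
scene slab 3245 ((535.8182983398438, -230.69190979003906), (235.9809112548828, 166.77664184570312), 86.56427764892578) 0.49888805674454684 [ 450.1 -353.    -7.6] [ 620.6 -109.7    8. ]
```

View pics/topcrop.png

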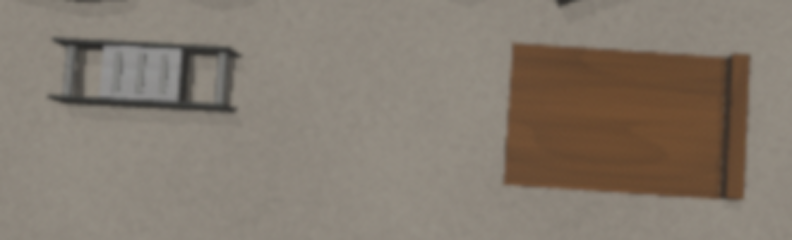

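Both views agree: the tin centre is near (578,286), about 191 x 67 mm and 45–50 high, and the bay origin is near (530,-351). Next I'll work out the approach to the tail bar.

```bash
cat >> h.py <<'E'
def plan(target,jaw=None,st=None):
    """shift in tool axes for TCP target (mm) & turn deg to put tool z along +-jaw"""
    st=st or read_state(); R=Rm(st['eef_rot']); d=np.array(target,float)-st['eef_pos']
    print('tcp',np.round(st['eef_pos'],1),'R cols',np.round(R.T,3).tolist(),'gap',round(st['finger_gap'],1),'F',np.round(st['wrist_force'],1),'t',st['clock'],'j6',st['joints'].round(2))
    print('shift',np.round(R.T@d,1))
    if jaw is not None:
        j=R.T@np.array([jaw[0],jaw[1],0]); a=np.degrees(np.arctan2(-j[1],j[2])); print('turn',round(a,1),'or',round((a+180+180)%360-180,1))
E
python3 - <<'E'
from h import *
c={k:v for k,v in np.load('top0.npz').items()}; s={k:v for k,v in np.load('scene0.npz').items()}
# bystanders
W=cloud(c)
for n,(u,v) in dict(bowl=(206,143),jar=(308,148),loaf=(137,160),other=(383,150),mug=(486,188)).items(): print(n,W[v,u].round())
# tail bar centre via depth in top and scene
C=np.array([578.4,286]); d=np.array([-np.cos(np.radians(87.8)),-np.sin(np.radians(87.8))])
for nm,cc in(('top',c),('scene',s)):
    V=cloud(cc); n=np.array([-d[1],d[0]])
    for sg in(-1,1):
        q=(V[...,:2]-C); a=q@d; b=q@n
        m=(abs(a-sg*83)<16)&(abs(b)<24)&(V[...,2]>14)&(V[...,2]<45)
        P=V[m]; A=a[m]; print(nm,sg,len(P),'along',A.mean().round(1),'z max/med',P[:,2].max().round(1) if len(P) else 0,np.median(P[:,2]).round(1) if len(P) else 0, P[:,:2].mean(0).round(1))
T=C-83*d; print('tail',T,'front',C+83*d)
plan([T[0],T[1],150],d)
E
```

```text
bowl [768. 229.   6.]
jar [723. -49. 119.]
loaf [698. 382.  82.]
other [nan nan nan]
mug [ 652. -527.    6.]
top -1 83 along -81.9 z max/med 33.7 29.9 [581.5 367.8]
top 1 79 along 83.6 z max/med 37.1 30.0 [574.2 202.5]
scene -1 33 along -81.5 z max/med 42.0 30.3 [573.4 367.8]
scene 1 42 along 83.8 z max/med 35.7 28.2 [568.9 202.5]
tail [581.58618815 368.93882206] front [575.21381185 203.06117794]
tcp [240.  494.7 205. ] R cols [[-0.0, -0.001, -1.0], [-0.9, 0.437, 0.0], [0.437, 0.9, -0.001]] gap 94.1 F [ 0.2 -0.1  0.7] t 0.15 j6 [ 1.05  0.3   1.52 -0.    1.32 -0.07]
shift [  55.  -362.2   36.1]
turn 156.3 or -23.7
```

{"name": "arm_command", "arguments": {
  "series": [
    [34,[20,-60,6],-4],
    [34,[30,-120,12],-8],
    [34,[40,-180,18],-12],
    [34,[50,-240,24],-16],
    [34,[55,-300,30],-20],
    [34,[55,-362,36],-23.7],
    [34,[55,-362,36],-23.7],
    [34,[55,-362,36],-23.7]
  ],
  "newtons": 20
}}

```text
clock: 1.15
eef_pos: [581.0, 369.0, 149.4]
eef_rot: [2.299, 1.569, -2.452]
wrist_force: [-0.3, 0.7, 0.1]
finger_gap: 33.9
```

```bash
python3 - <<'E'
from h import *
c=camera('wrist'); save(c,'w1'); np.savez('w1.npz',**c)
d=np.array([-np.cos(np.radians(87.8)),-np.sin(np.radians(87.8))])
plan([581.6,369,150],d)
t=camera('wrist')
W=cloud(t); C=np.array([578.4,286]); n=np.array([-d[1],d[0]])
q=(W[...,:2]-C); a=q@d; b=q@n
m=(W[...,2]>15)&(W[...,2]<60)&(abs(a)<130)&(abs(b)<60); print(cv2.minAreaRect(W[m][:,:2].astype(np.float32)))
m=(abs(a+83)<16)&(abs(b)<24)&(W[...,2]>14)&(W[...,2]<45); print(m.sum(),a[m].min() if m.any() else 0,a[m].max(),W[m][:,2].max(), W[m][W[m][:,2]>W[m][:,2].max()-3].mean(0))
print([proj(t,[581.6,369,30]),proj(t,[575.2,203,30])])
E
```

```text
tcp [580.6 369.5 149.9] R cols [[-0.001, -0.001, -1.0], [-0.999, 0.038, 0.001], [0.038, 0.999, -0.001]] gap 34.1 F [-0.9  0.5  0.3] t 1.2 j6 [ 0.51  0.66  1.13 -0.    1.35 -1.02]
shift [-0.1 -1.  -0.4]
turn -180.0 or 0.0
((577.4818725585938, 283.866455078125), (190.74717712402344, 66.84459686279297), 87.56855773925781)
707 -86.62008987758784 -75.56168120421862 32.84379258993096 [581.18268459 367.0722615   30.75993755]
[(np.float64(321.7604155531886), np.float64(230.749006764734)), (np.float64(123.7123931390781), np.float64(230.52830571241782))]
```

View pics/w1.png

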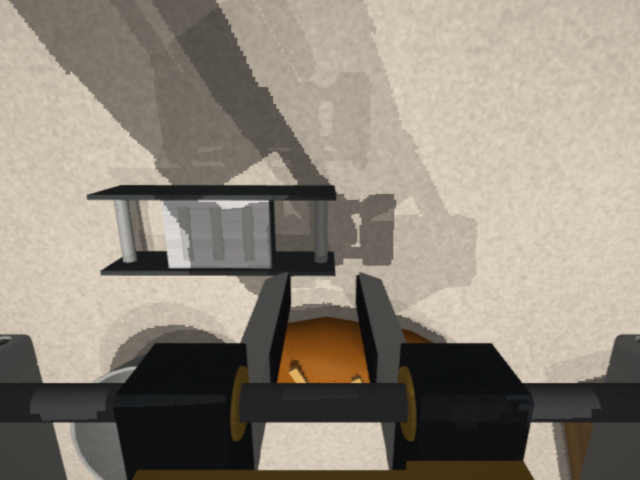

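The wrist view shows the tail bar at u≈321, midway between the fingers (u≈288 and 360), and it is square to the jaws. I'll descend and grip.

{"name": "arm_command", "arguments": {
  "series": [
    [34,[40,0,-1],0],
    [34,[80,0,-1],0],
    [34,[110,0,-1],0],
    [34,[130,0,-1],0],
    [34,[143,0,-1],0],
    [34,[143,0,-1],0],
    [34,[143,0,-1],0]
  ],
  "newtons": 20
}}

```text
clock: 2.12
eef_pos: [580.8, 369.0, 8.4]
eef_rot: [-1.34, 1.57, 0.194]
wrist_force: [0.9, -0.4, -0.1]
finger_gap: 34.2
```

{"name": "arm_command", "arguments": {
  "series": [
    [0,[0,0,0],0],
    [0,[0,0,0],0],
    [0,[0,0,0],0],
    [0,[0,0,0],0],
    [0,[0,0,0],0]
  ],
  "newtons": 20
}}

```text
clock: 2.75
eef_pos: [581.1, 368.6, 8.9]
eef_rot: [-1.718, 1.569, -0.184]
wrist_force: [-1.8, -3.9, 5.9]
finger_gap: 10.3
```

```bash
python3 - <<'E'
from h import *
plan([581.6,369,6])
c=camera('wrist'); save(c,'w2')
W=cloud(c)
d=np.array([-np.cos(np.radians(87.8)),-np.sin(np.radians(87.8))])
# top camera tin rect
c=camera('top');W=cloud(c)
m=(W[...,2]>38)&(W[...,2]<58)&(abs(W[...,0]-578)<50)&(abs(W[...,1]-286)<130);
P=W[m]; m2=P[:,1]<330
print(m.sum(),cv2.minAreaRect(P[m2][:,:2].astype(np.float32)), P[:,1].min())
E
```

```text
tcp [581.1 368.6   8.9] R cols [[0.001, -0.0, -1.0], [-0.999, 0.037, -0.001], [0.037, 0.999, -0.0]] gap 10.3 F [-1.8 -3.9  5.9] t 2.75 j6 [ 0.51  0.8   1.23 -0.    1.11 -1.02]
shift [ 2.9 -0.5  0.4]
821 ((577.3839111328125, 260.4745178222656), (135.2645263671875, 66.77088165283203), 87.5321273803711) 191.6543146739555
```

```bash
python3 - <<'E'
import numpy as np
R=np.hypot(178,25);p=np.degrees(np.arctan2(25,178))
for t in [2,5,10,15,20,25,30,35,40,45,50,55,60,65,70,75,80,84,87,90]:
    a=np.radians(p+t); print(t,'up',round(R*np.sin(a)-25,1),'fwd',round(178-R*np.cos(a),1))
E
```

```text
2 up 6.2 fwd 1.0
5 up 15.4 fwd 2.9
10 up 30.5 fwd 7.0
15 up 45.2 fwd 12.5
20 up 59.4 fwd 19.3
25 up 72.9 fwd 27.2
30 up 85.7 fwd 36.3
35 up 97.6 fwd 46.5
40 up 108.6 fwd 57.7
45 up 118.5 fwd 69.8
50 up 127.4 fwd 82.7
55 up 135.1 fwd 96.4
60 up 141.7 fwd 110.7
65 up 146.9 fwd 125.4
70 up 150.8 fwd 140.6
75 up 153.4 fwd 156.1
80 up 154.6 fwd 171.7
84 up 154.6 fwd 184.3
87 up 154.1 fwd 193.6
90 up 153.0 fwd 203.0
```

{"name": "arm_command", "arguments": {
  "series": [
    [0,[-6,0,-1],0],
    [0,[-15,0,-3],0],
    [0,[-30,0,-7],0],
    [0,[-45,0,-12.5],0],
    [0,[-59,0,-19],0],
    [0,[-73,0,-27],0],
    [0,[-86,0,-36],0],
    [0,[-98,0,-46.5],0],
    [0,[-109,0,-58],0],
    [0,[-114,0,-64],0],
    [0,[-118.5,0,-70],0],
    [0,[-118.5,0,-70],0]
  ],
  "newtons": 20
}}

```text
clock: 4.35
eef_pos: [578.5, 298.7, 128.1]
eef_rot: [-1.287, 1.568, 0.246]
wrist_force: [-1.0, 6.0, 2.8]
finger_gap: 10.2
```

```bash
python3 - <<'E'
from h import *
plan([581.1,298.6,127.4])
for n in('scene','wrist'):
    c=camera(n); save(c,n+'3')
s=cv2.imread('pics/scene3.png')[150:330,330:530]; cv2.imwrite('pics/sc3.png',cv2.resize(s,None,fx=3,fy=3))
E
```

```text
tcp [578.5 298.7 128.1] R cols [[0.002, 0.001, -1.0], [-0.999, 0.037, -0.002], [0.037, 0.999, 0.001]] gap 10.2 F [-1.   6.   2.8] t 4.35 j6 [ 0.42  0.59  1.29 -0.    1.26 -1.11]
shift [ 0.7 -2.6 -0. ]
```

View pics/sc3.png

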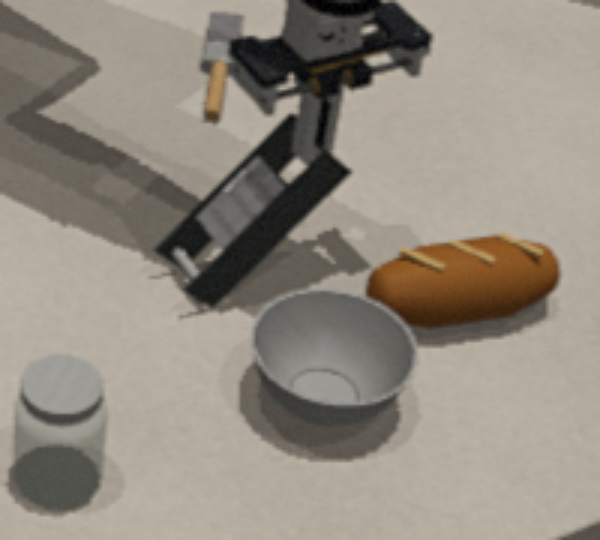

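The tin is at about 45° in the crop, resting on its front edge and still hinged in the fingers. I'll carry on to upright.

{"name": "arm_command", "arguments": {
  "series": [
    [0,[-9,0,-13],0],
    [0,[-16.5,0,-26.5],0],
    [0,[-23,0,-41],0],
    [0,[-28.5,0,-55.5],0],
    [0,[-32,0,-71],0],
    [0,[-35,0,-86],0],
    [0,[-36,0,-100],0],
    [0,[-36,0,-112],0],
    [0,[-35.5,0,-121],0],
    [0,[-35,0,-128],0],
    [0,[-34.5,0,-131],0],
    [0,[-34,0,-132],0]
  ],
  "newtons": 20
}}

```text
clock: 5.95
eef_pos: [573.8, 166.7, 162.8]
eef_rot: [-1.546, 1.567, -0.012]
wrist_force: [-2.6, -1.0, 14.6]
finger_gap: 10.2
```

```bash
python3 - <<'E'
from h import *
plan([576,166,162])
c=camera('scene'); save(c,'scene4')
s=cv2.imread('pics/scene4.png')[130:330,300:500]; cv2.imwrite('pics/sc4.png',cv2.resize(s,None,fx=3,fy=3))
W=cloud(c); m=(abs(W[...,0]-575)<60)&(abs(W[...,1]-166)<60)&(W[...,2]>5)&(W[...,2]<185)
P=W[m]
for z in range(10,190,20):
    q=P[abs(P[:,2]-z)<10]; print(z,len(q),q.min(0).round(),q.max(0).round()) if len(q) else 0
E
```

```text
tcp [573.8 166.7 162.8] R cols [[0.003, -0.0, -1.0], [-0.999, 0.037, -0.003], [0.037, 0.999, 0.0]] gap 10.2 F [-2.6 -1.  14.6] t 5.95 j6 [ 0.22  0.44  1.43 -0.    1.27 -1.31]
shift [ 0.8 -2.2 -0.6]
10 120 [527. 107.   5.] [634. 219.  20.]
30 119 [539. 139.  20.] [612. 190.  40.]
50 104 [539. 138.  40.] [614. 190.  60.]
70 141 [538. 141.  60.] [614. 195.  80.]
90 145 [540. 140.  80.] [614. 192. 100.]
110 146 [540. 140. 100.] [615. 194. 120.]
130 204 [540. 141. 120.] [613. 195. 140.]
150 144 [541. 142. 140.] [613. 193. 160.]
170 159 [541. 142. 160.] [613. 193. 180.]
```

View pics/sc4.png

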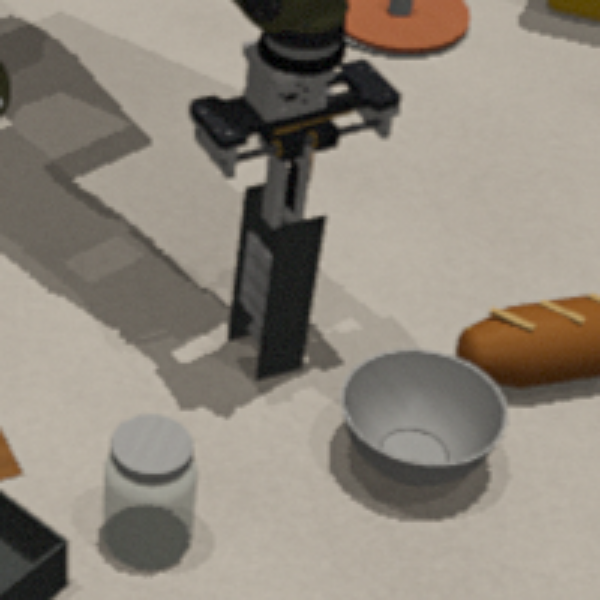

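The tin stands upright: its leading face moves only from y=139 to 142 over its height. The fingers press down with about 15 N, so I'll ease up slightly and hold for over a second.

{"name": "arm_command", "arguments": {
  "series": [
    [0,[-0.5,0,0],0],
    [0,[-0.5,0,0],0],
    [0,[-0.5,0,0],0],
    [0,[-0.5,0,0],0],
    [0,[-0.5,0,0],0],
    [0,[-0.5,0,0],0],
    [0,[-0.5,0,0],0],
    [0,[-0.5,0,0],0],
    [0,[-0.5,0,0],0],
    [0,[-0.5,0,0],0]
  ],
  "newtons": 20
}}

```text
clock: 7.25
eef_pos: [573.8, 166.6, 163.2]
eef_rot: [-1.574, 1.568, -0.041]
wrist_force: [-1.8, -0.7, -3.2]
finger_gap: 9.9
```

```bash
python3 - <<'E'
from h import *
plan([576,166,162])
R=np.hypot(178,25);p=np.degrees(np.arctan2(25,178))
for t in [2,5,10,15,20,25,30,35,40,45,50,55,60,65,70,75,80,84,87,90]:
    a=np.radians(90+p-t); print(t,'up',round(R*np.sin(a)-178,1),'fwd',round(25+R*np.cos(a),1))
E
```

```text
tcp [573.8 166.6 163.2] R cols [[0.003, -0.0, -1.0], [-0.999, 0.037, -0.003], [0.037, 0.999, -0.0]] gap 9.9 F [-1.8 -0.7 -3.2] t 7.25 j6 [ 0.22  0.44  1.43 -0.    1.27 -1.31]
shift [ 1.2 -2.3 -0.5]
2 up 0.8 fwd 6.2
5 up 1.5 fwd 15.6
10 up 1.6 fwd 31.3
15 up 0.4 fwd 46.9
20 up -2.2 fwd 62.4
25 up -6.1 fwd 77.6
30 up -11.3 fwd 92.3
35 up -17.9 fwd 106.6
40 up -25.6 fwd 120.3
45 up -34.5 fwd 133.2
50 up -44.4 fwd 145.3
55 up -55.4 fwd 156.5
60 up -67.3 fwd 166.7
65 up -80.1 fwd 175.8
70 up -93.6 fwd 183.7
75 up -107.8 fwd 190.5
80 up -122.5 fwd 196.0
84 up -134.5 fwd 199.4
87 up -143.7 fwd 201.4
90 up -153.0 fwd 203.0
```

{"name": "arm_command", "arguments": {
  "series": [
    [0,[-0.8,0,-6],0],
    [0,[-1.5,0,-15.5],0],
    [0,[-1.6,0,-31],0],
    [0,[-0.4,0,-47],0],
    [0,[2,0,-62],0],
    [0,[6,0,-77.5],0],
    [0,[11.3,0,-92.3],0],
    [0,[18,0,-106.6],0],
    [0,[25.6,0,-120.3],0],
    [0,[32,0,-130],0],
    [0,[34.5,0,-133.2],0],
    [0,[34.5,0,-133.2],0]
  ],
  "newtons": 20
}}

```text
clock: 8.75
eef_pos: [572.0, 30.8, 133.8]
eef_rot: [-1.72, 1.556, -0.188]
wrist_force: [-0.7, -10.5, 29.1]
finger_gap: 10.1
```

```bash
python3 - <<'E'
from h import *
plan([576,33.4,128.7])
c=camera('scene'); save(c,'scene5')
s=cv2.imread('pics/scene5.png')[150:330,270:470]; cv2.imwrite('pics/sc5.png',cv2.resize(s,None,fx=3,fy=3))
E
```

```text
tcp [572.   30.8 133.8] R cols [[0.014, -0.003, -1.0], [-0.999, 0.039, -0.014], [0.039, 0.999, -0.002]] gap 10.1 F [ -0.7 -10.5  29.1] t 8.75 j6 [-0.01  0.41  1.55 -0.    1.17 -1.54]
shift [ 5.1 -3.8  2.8]
```

View pics/sc5.png

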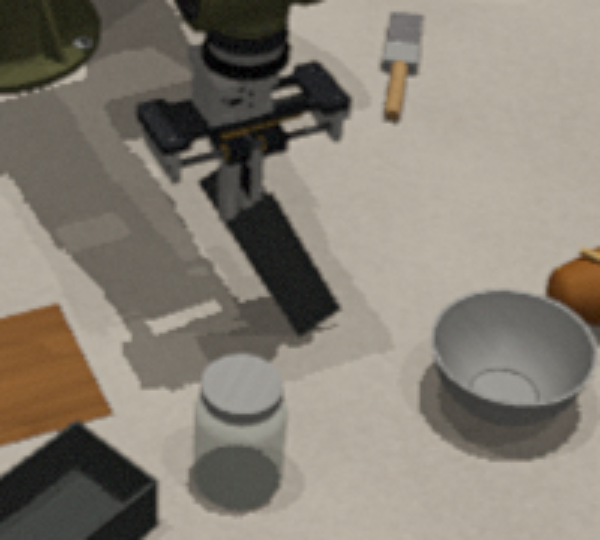

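The crop shows the tin past 45°, leaning forward. The wrist force of about 30 N suggests my arc is slightly short of the true one, so I'll measure the real pivot.

```bash
python3 - <<'E'
from h import *
c=camera('scene'); W=cloud(c)
hsv=cv2.cvtColor(c['pixels'],cv2.COLOR_RGB2HSV)
# near plate (larger x side): x ~ 605..
m=(W[...,0]>595)&(W[...,0]<625)&(abs(W[...,1]-100)<110)&(W[...,2]>6)&(W[...,2]<200)
P=W[m]; print(len(P),P.min(0),P.max(0))
print(cv2.minAreaRect(P[:,1:].astype(np.float32)))
r=cv2.minAreaRect(P[:,1:].astype(np.float32)); print(cv2.boxPoints(r))
st=read_state(); print(st['eef_pos'],st['wrist_force'])
E
```

```text
830 [595.46278439   4.93901709   6.02344491] [621.71921408 185.53507852 192.94403213]
((95.06018829345703, 99.73534393310547), (177.71917724609375, 188.20925903320312), 0.9928646683692932)
[[  4.5833054 192.28609  ]
 [  7.8445816   4.105095 ]
 [185.53708     7.184601 ]
 [182.27579   195.3656   ]]
[572.02209915  31.01643462 133.8073238 ] [ -0.19114053 -11.10660809  29.79967404]
```

```bash
python3 - <<'E'
from h import *
c=camera('scene'); W=cloud(c)
gray=c['pixels'].max(2)
m=(W[...,0]>590)&(W[...,0]<625)&(abs(W[...,1]-85)<100)&(W[...,2]>3)&(W[...,2]<175)&(gray<70)
m=cv2.morphologyEx(m.astype(np.uint8),cv2.MORPH_OPEN,np.ones((3,3)))
n,l,st,_=cv2.connectedComponentsWithStats(m); print(st[1:,4]); k=1+np.argmax(st[1:,4])
P=W[l==k]
r=cv2.minAreaRect(P[:,1:].astype(np.float32)); print(r,cv2.boxPoints(r),P[:,0].mean())
im=c['pixels'].copy(); im[l==k]=[255,0,0]; cv2.imwrite('pics/m5.png',cv2.resize(im[150:330,270:470],None,fx=3,fy=3)[:,:,::-1])
E
```

```text
[695]
((67.40345764160156, 94.5613021850586), (47.23965835571289, 192.8083038330078), 25.656951904296875) [[  4.3712215 171.23329  ]
 [ 87.85374    -2.5646067]
 [130.4357     17.889313 ]
 [ 46.95318   191.68721  ]] 604.6228068986801
```

View pics/m5.png

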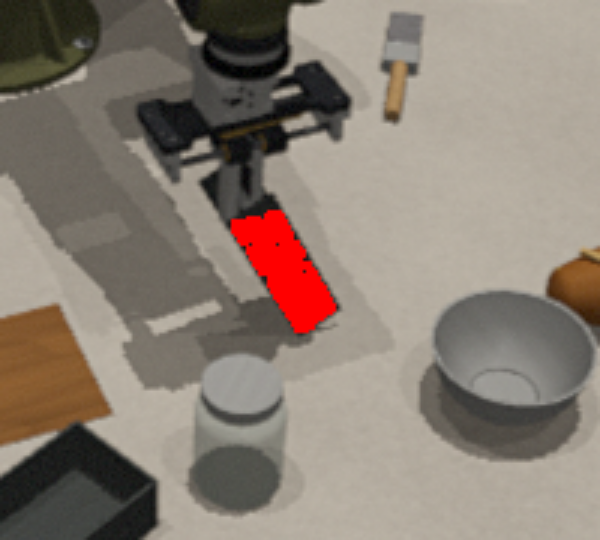

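```bash
cat >> h.py <<'E'
def overlay(c,name,crop,yz,th,x0=571,yaw=0,k=3):
    """th: direction angle; yz centre; tin x-axis dir in (y,z): (cos th, sin th); z axis perpendicular"""
    im=np.ascontiguousarray(c['pixels'][:,:,::-1]); u0,v0,u1,v1=crop
    im=cv2.resize(im[v0:v1,u0:u1],None,fx=k,fy=k)
    a=np.array([0,np.cos(th),np.sin(th)]); b=np.array([0,-np.sin(th),np.cos(th)]); C=np.array([x0,*yz])
    for sx in(-33,33):
        pts=[]
        for i,j in((-1,-1),(1,-1),(1,1),(-1,1)):
            X=C+a*95*i+b*25*j+[sx,0,0]; u,v=proj(c,X); pts.append([(u-u0+.5)*k,(v-v0+.5)*k])
        cv2.polylines(im,[np.array(pts).round().astype(int)],True,(0,0,255) if sx>0 else (0,255,255),1)
    cv2.imwrite('pics/'+name+'.png',im)
E
python3 - <<'E'
from h import *
c=camera('scene'); np.savez('s6.npz',**c); overlay(c,'ov6',(300,160,450,280),(67.4,96),np.radians(90+25.7),k=5)
E
```

```text
(no output)
```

View pics/ov6.png

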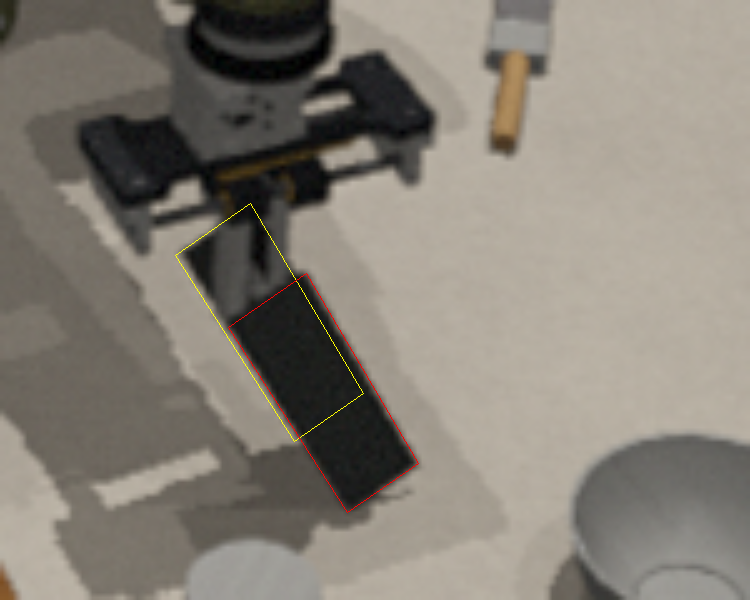

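The overlay matches the picture. The tin slid forward about 50 mm while tilting only about 26°, because the hinge friction at 20 N was too stiff. The bar has also ridden up to about 37 mm above the fingertips. I'll stand it back up with a lighter grip, then regrip properly.

{"name": "arm_command", "arguments": {
  "series": [
    [0,[-2,0,2],0],
    [0,[-6,0,15],0],
    [0,[-9,0,32],0],
    [0,[-10,0,48],0],
    [0,[-10,0,60],0],
    [0,[-10,0,70],0],
    [0,[-9,0,76],0],
    [0,[-9,0,80],0],
    [0,[-9,0,80],0],
    [0,[-9,0,80],0]
  ],
  "newtons": 8
}}

```text
clock: 10.2
eef_pos: [575.4, 111.0, 143.4]
eef_rot: [-1.701, 1.555, -0.169]
wrist_force: [0.0, -0.5, 5.8]
finger_gap: 10.8
```

```bash
cat >> h.py <<'E'
def tin(c,x0,ylo,yhi,zhi=185,show=None):
    W=cloud(c); g=c['pixels'].max(2)
    m=(W[...,0]>x0+20)&(W[...,0]<x0+52)&(W[...,1]>ylo)&(W[...,1]<yhi)&(W[...,2]>3)&(W[...,2]<zhi)&(g<75)
    m=cv2.morphologyEx(m.astype(np.uint8),cv2.MORPH_OPEN,np.ones((3,3)))
    n,l,st,_=cv2.connectedComponentsWithStats(m); k=1+np.argmax(st[1:,4]); P=W[l==k]
    r=cv2.minAreaRect(P[:,1:].astype(np.float32)); print(len(P),'rect yz',np.round(r[0],1),np.round(r[1],1),round(r[2],1),'x',P[:,0].mean().round(1)); return r
E
python3 - <<'E'
from h import *
plan([571,113,142])
c=camera('scene'); r=tin(c,571,0,190); save(c,'scene7')
overlay(c,'ov7',(300,140,460,280),r[0],np.radians((90 if r[1][0]<r[1][1] else 0)+r[2]),k=5)
E
```

```text
tcp [575.4 111.  143.4] R cols [[0.016, -0.003, -1.0], [-0.999, 0.039, -0.016], [0.039, 0.999, -0.002]] gap 10.8 F [ 0.  -0.5  5.8] t 10.2 j6 [ 0.13  0.43  1.5  -0.    1.2  -1.4 ]
shift [1.3 4.5 1.8]
741 rect yz [107.7  93.4] [182.6  52.9] 87.8 x 606.5
```

View pics/ov7.png

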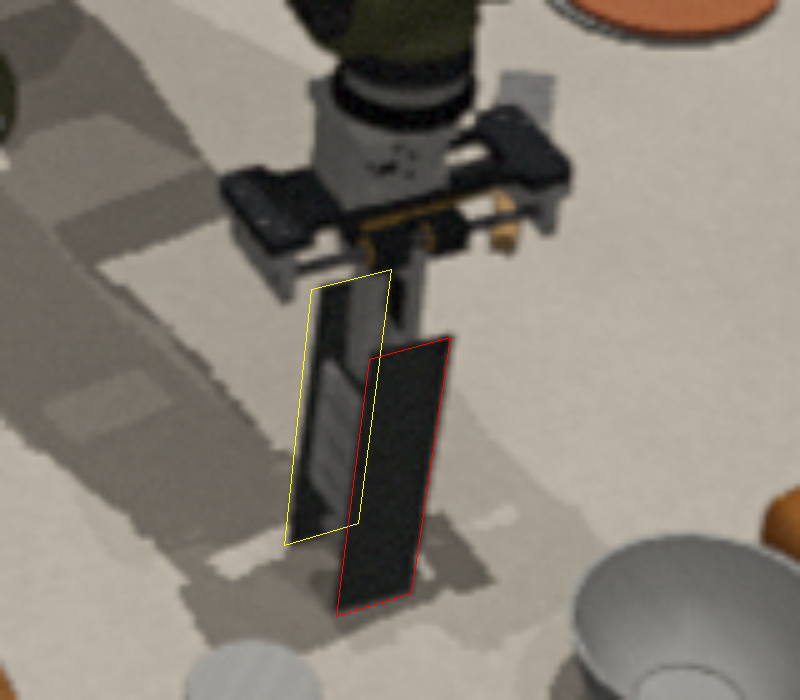

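The tin stands upright again at y≈109. I'll open, raise to the right bar height and regrip lightly.

{"name": "arm_command", "arguments": {
  "series": [
    [20,[0,0,0],0],
    [34,[0,0,0],0],
    [34,[-6,1,0],0],
    [34,[-14,2,0],0],
    [34,[-17,2,0],0],
    [34,[-17,2,0],0],
    [34,[-17,2,0],0]
  ],
  "newtons": 6
}}

```text
clock: 11.12
eef_pos: [573.1, 111.1, 160.2]
eef_rot: [-1.703, 1.555, -0.171]
wrist_force: [0.4, 0.8, 0.5]
finger_gap: 34.0
```

```bash
python3 - <<'E'
from h import *
plan([573,111,160])
c=camera('scene'); r=tin(c,571,0,190); save(c,'scene8')
W=cloud(c)
overlay(c,'ov8',(300,140,460,280),(109.5,95),np.radians(90),x0=572.5,k=5)
c=camera('wrist'); save(c,'w8')
E
```

```text
tcp [573.1 111.1 160.2] R cols [[0.015, -0.003, -1.0], [-0.999, 0.039, -0.015], [0.039, 0.999, -0.002]] gap 34.0 F [0.4 0.8 0.5] t 11.125 j6 [ 0.13  0.4   1.49 -0.    1.23 -1.4 ]
shift [ 0.2  0.1 -0.1]
737 rect yz [101.2  94.2] [ 51.4 180. ] 1.3 x 606.5
```

View pics/ov8.png

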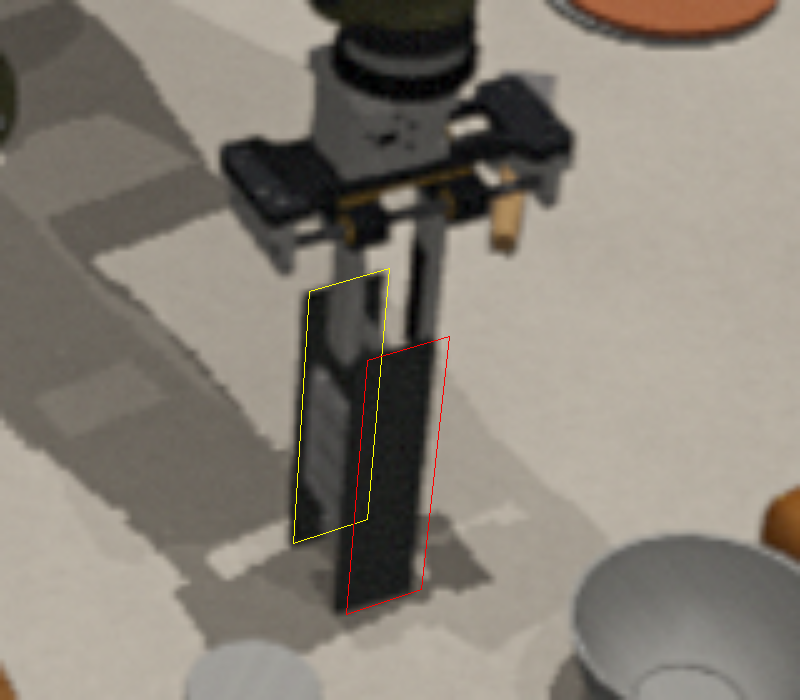

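View pics/w8.png

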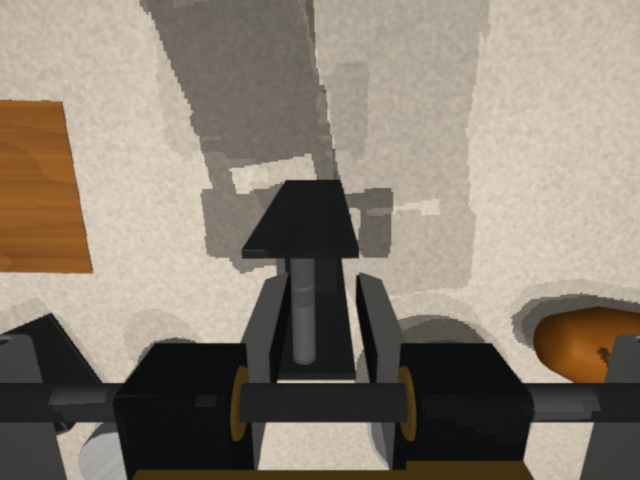

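The wrist view shows the bar at u≈303, left of the finger centre (u≈323), so it is about 7 mm forward of the gripper. I'll recentre, close at 6 N, and tip it in a short step to check.

{"name": "arm_command", "arguments": {
  "series": [
    [34,[0,0,-3],0],
    [34,[0,0,-7],0],
    [0,[0,0,-7],0],
    [0,[0,0,-7],0],
    [0,[0,0,-7],0],
    [0,[0,0,-7],0],
    [0,[0,0,-7],0]
  ],
  "newtons": 6
}}

```text
clock: 12.1
eef_pos: [572.8, 104.1, 160.2]
eef_rot: [-1.71, 1.555, -0.178]
wrist_force: [0.3, -1.0, 0.9]
finger_gap: 11.1
```

{"name": "arm_command", "arguments": {
  "series": [
    [0,[-0.5,0,-4],0],
    [0,[-1,0,-9],0],
    [0,[-1.5,0,-16],0],
    [0,[-1.6,0,-24],0],
    [0,[-1.6,0,-31],0],
    [0,[-1.2,0,-39],0],
    [0,[-0.4,0,-46],0],
    [0,[-0.4,0,-47],0]
  ],
  "newtons": 6
}}

```text
clock: 13.1
eef_pos: [571.0, 56.6, 160.7]
eef_rot: [-1.718, 1.555, -0.187]
wrist_force: [-0.3, -0.5, -6.1]
finger_gap: 10.7
```

```bash
python3 - <<'E'
from h import *
plan([573,57,160])
c=camera('scene'); r=tin(c,571,-30,180); save(c,'scene9')
overlay(c,'ov9',(280,140,440,280),r[0],np.radians((90 if r[1][0]<r[1][1] else 0)+r[2]),x0=572.5,k=5)
E
```

```text
tcp [571.   56.6 160.7] R cols [[0.015, -0.003, -1.0], [-0.999, 0.039, -0.015], [0.039, 0.999, -0.002]] gap 10.7 F [-0.3 -0.5 -6.1] t 13.1 j6 [ 0.04  0.38  1.52 -0.    1.23 -1.49]
shift [ 0.7 -2.   0.5]
757 rect yz [55.6 95. ] [180.4  51.7] 89.3 x 604.7
```

View pics/ov9.png

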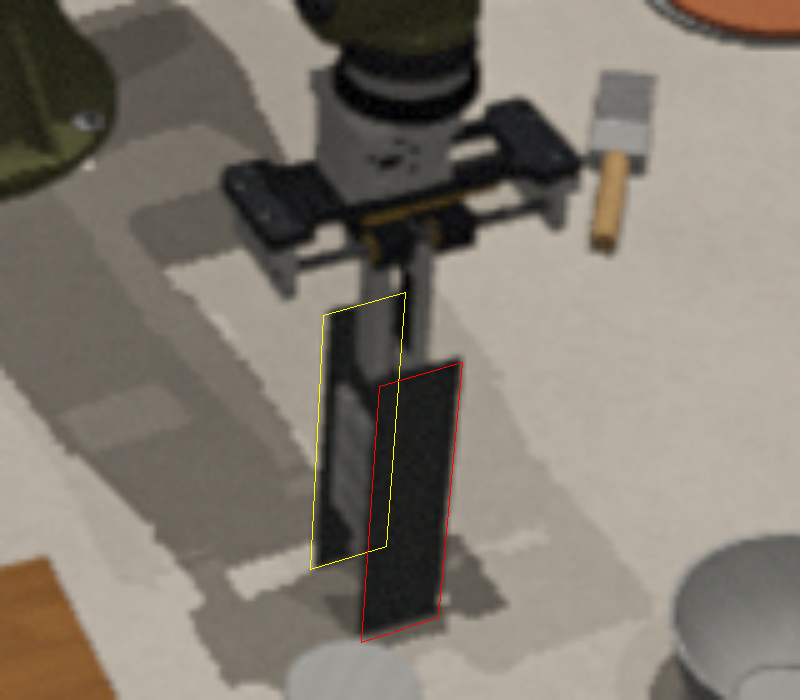

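The tin slid forward upright instead of tipping. The wrist force of -6 N in z shows the fingers were carrying its weight on the rising arc, so the edge had no grip. I'll ease it down and draw it back along the counter on its end. Then I'll tip it with the bar caged rather than pinched.

{"name": "arm_command", "arguments": {
  "series": [
    [0,[0.4,0,0],0],
    [0,[0.6,0,5],0],
    [0,[0.6,0,15],0],
    [0,[0.6,0,27],0],
    [0,[0.6,0,40],0],
    [0,[0.6,0,53],0],
    [0,[0.6,0,66],0],
    [0,[0.6,0,79],0],
    [0,[0.6,0,92],0],
    [0,[0.6,0,102],0],
    [0,[0.6,0,107],0],
    [0,[0.6,0,107],0]
  ],
  "newtons": 20
}}

```text
clock: 14.65
eef_pos: [575.2, 163.9, 159.9]
eef_rot: [-1.703, 1.555, -0.172]
wrist_force: [0.2, -0.8, -3.5]
finger_gap: 9.9
```

```bash
python3 - <<'E'
from h import *
plan([575,164,160])
c=camera('scene'); r=tin(c,575,80,240); save(c,'scene10')
overlay(c,'ov10',(320,130,480,270),(163,95),np.radians(90),x0=575,k=5)
E
```

```text
tcp [575.2 163.9 159.9] R cols [[0.015, -0.003, -1.0], [-0.999, 0.039, -0.015], [0.039, 0.999, -0.002]] gap 9.9 F [ 0.2 -0.8 -3.5] t 14.65 j6 [ 0.22  0.44  1.44 -0.01  1.25 -1.31]
shift [-0.1  0.2  0. ]
743 rect yz [141.5  95.1] [185.   52.7] 75.1 x 607.7
```

View pics/ov10.png

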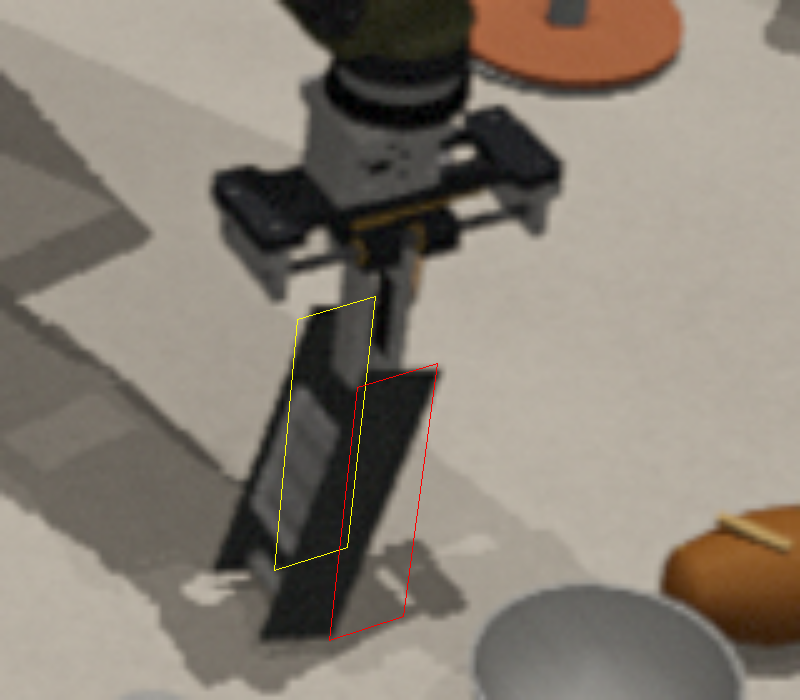

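The tin is leaning back about 15° on its rear edge, at y≈141. I'll bring it forward to stand at y≈116 and then loosen the grip to a cage.

{"name": "arm_command", "arguments": {
  "series": [
    [0,[0,0,-6],0],
    [0,[-0.4,0,-16],0],
    [0,[-0.8,0,-26],0],
    [0,[-0.6,0,-36],0],
    [0,[-0.2,0,-43],0],
    [0,[0.2,0,-46],0],
    [0,[0.2,0,-46],0],
    [0,[0.2,0,-46],0]
  ],
  "newtons": 6
}}

```text
clock: 15.7
eef_pos: [573.5, 117.9, 159.9]
eef_rot: [-1.702, 1.555, -0.17]
wrist_force: [-0.2, -1.3, 2.1]
finger_gap: 10.5
```

```bash
python3 - <<'E'
from h import *
plan([575,116,160])
c=camera('scene'); r=tin(c,573,20,200); save(c,'scene11')
overlay(c,'ov11',(310,140,460,270),(116,95),np.radians(90),x0=574,k=5)
E
```

```text
tcp [573.5 117.9 159.9] R cols [[0.016, -0.003, -1.0], [-0.999, 0.039, -0.016], [0.039, 0.999, -0.002]] gap 10.5 F [-0.2 -1.3  2.1] t 15.7 j6 [ 0.14  0.41  1.48 -0.01  1.23 -1.39]
shift [-0.1 -1.6 -1.8]
735 rect yz [116.5  93.9] [ 53.  181.3] 0.3 x 606.9
```

View pics/ov11.png

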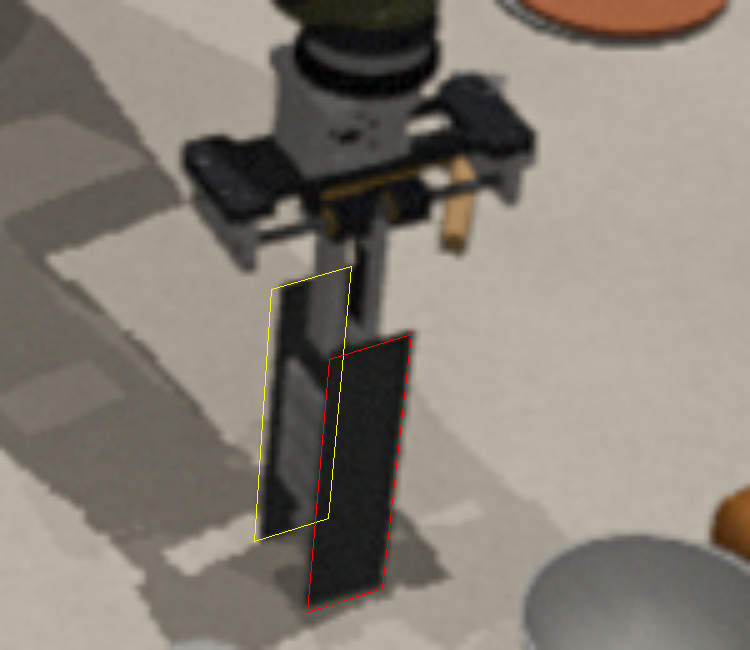

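The overlay fits an upright tin at y≈116. I'll open to a loose cage, hold for the standing second, then push it over slowly.

{"name": "arm_command", "arguments": {
  "series": [
    [17,[0,0,0],0],
    [17,[0,0,0],0],
    [17,[0,0,0],0],
    [17,[0,0,0],0],
    [17,[0,0,0],0],
    [17,[0,0,0],0],
    [17,[0,0,0],0],
    [17,[0,0,0],0],
    [17,[0,0,0],0]
  ],
  "newtons": 6
}}

```text
clock: 16.88
eef_pos: [573.5, 117.9, 159.9]
eef_rot: [-1.701, 1.555, -0.169]
wrist_force: [0.4, 0.1, 0.0]
finger_gap: 17.1
```

{"name": "arm_command", "arguments": {
  "series": [
    [17,[0,0,-4],0],
    [17,[0,0,-10],0],
    [17,[0,0,-18],0],
    [17,[0,0,-26],0],
    [17,[0,0,-34],0],
    [17,[0,0,-42],0],
    [17,[0.5,0,-49],0],
    [17,[1,0,-55],0],
    [17,[1.5,0,-60],0],
    [17,[2,0,-64],0],
    [17,[2,0,-66],0],
    [17,[2,0,-66],0]
  ],
  "newtons": 6
}}

```text
clock: 18.38
eef_pos: [571.0, 51.9, 158.0]
eef_rot: [-1.702, 1.555, -0.17]
wrist_force: [0.2, -0.6, 0.5]
finger_gap: 16.8
```

```bash
python3 - <<'E'
from h import *
plan([575,50,160])
c=camera('scene'); r=tin(c,572,-40,160); save(c,'scene12')
overlay(c,'ov12',(280,140,440,280),r[0],np.radians((90 if r[1][0]<r[1][1] else 0)+r[2]),x0=572,k=5)
E
```

```text
tcp [571.   51.9 158. ] R cols [[0.016, -0.003, -1.0], [-0.999, 0.039, -0.016], [0.039, 0.999, -0.002]] gap 16.8 F [ 0.2 -0.6  0.5] t 18.375 j6 [ 0.03  0.38  1.52 -0.    1.22 -1.5 ]
shift [-1.9 -4.1 -1.8]
753 rect yz [79.3 97.8] [ 48.4 195.7] 21.1 x 605.6
```

View pics/ov12.png

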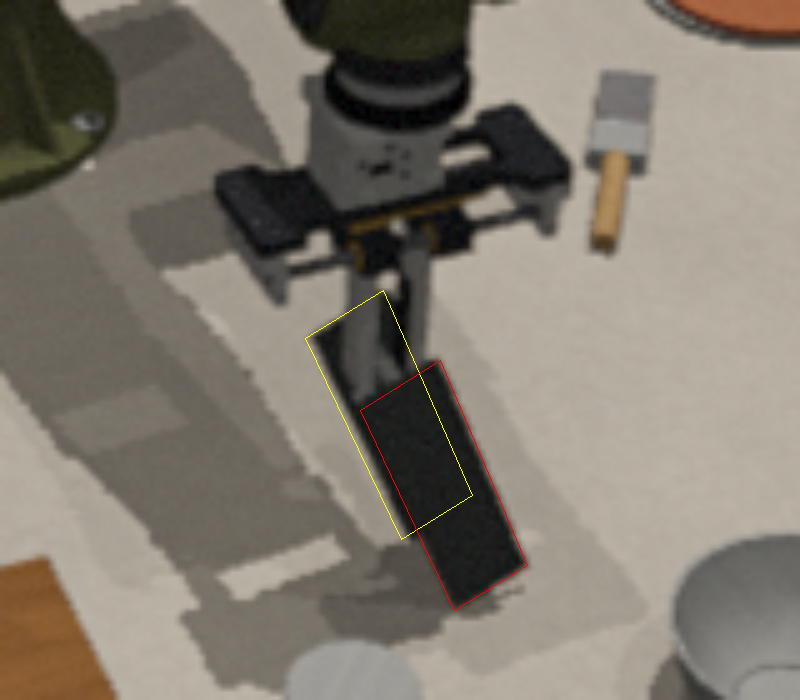

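The overlay is good: 21° tilt with the edge at y≈90, so it did not slide. Now I'll pinch lightly and follow the arc down.

{"name": "arm_command", "arguments": {
  "series": [
    [0,[0,0,0],0],
    [0,[0,0,-1],0],
    [0,[0,0,-2],0],
    [0,[1,0,-6],0],
    [0,[3.2,0,-13],0],
    [0,[8.4,0,-27.5],0],
    [0,[15,0,-42],0],
    [0,[22.7,0,-56],0],
    [0,[31.6,0,-69],0],
    [0,[41.5,0,-81],0],
    [0,[48,0,-88],0],
    [0,[52.5,0,-92],0]
  ],
  "newtons": 12
}}

```text
clock: 19.92
eef_pos: [568.2, -40.5, 105.3]
eef_rot: [-1.714, 1.555, -0.183]
wrist_force: [0.2, -1.6, -0.1]
finger_gap: 10.5
```

```bash
python3 - <<'E'
from h import *
plan([575,-40,105])
c=camera('scene'); r=tin(c,570,-110,140); save(c,'scene13')
overlay(c,'ov13',(260,160,420,290),r[0],np.radians((90 if r[1][0]<r[1][1] else 0)+r[2]),x0=572,k=5)
E
```

```text
tcp [568.2 -40.5 105.3] R cols [[0.015, -0.003, -1.0], [-0.999, 0.039, -0.015], [0.039, 0.999, -0.002]] gap 10.5 F [ 0.2 -1.6 -0.1] t 19.925 j6 [-0.14  0.43  1.58 -0.    1.11 -1.67]
shift [ 0.4 -6.8  0.8]
808 rect yz [28.  75.5] [ 53.5 194.3] 55.5 x 604.0
```

View pics/ov13.png

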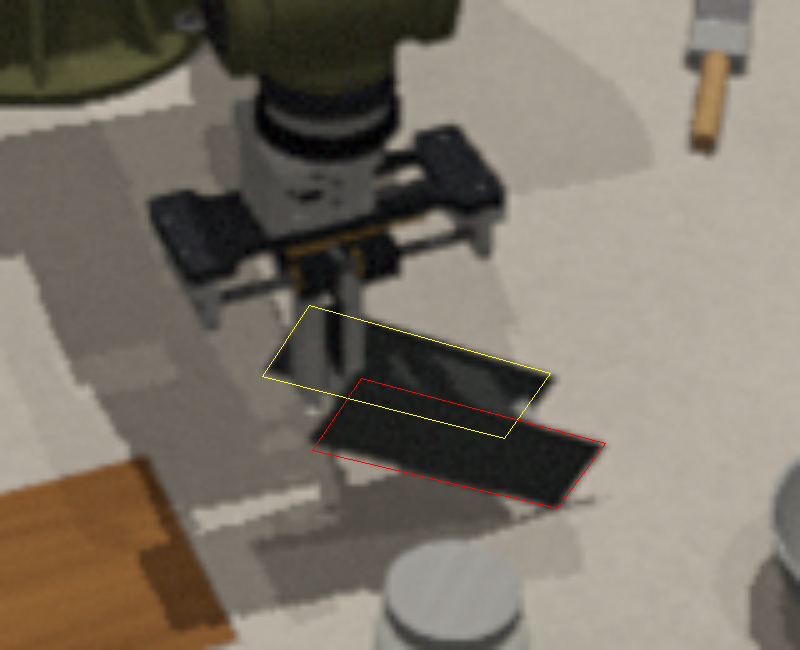

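{"name": "arm_command", "arguments": {
  "series": [
    [0,[6,0,-5],0],
    [0,[12,0,-10],0],
    [0,[24.7,0,-19],0],
    [0,[38,0,-27],0],
    [0,[52,0,-34],0],
    [0,[67,0,-39.5],0],
    [0,[79,0,-43],0],
    [0,[88,0,-45],0],
    [0,[94,0,-46],0],
    [0,[97.5,0,-46.5],0],
    [0,[97.5,0,-46.5],0]
  ],
  "newtons": 12
}}

```text
clock: 21.35
eef_pos: [568.1, -87.3, 8.1]
eef_rot: [-1.718, 1.554, -0.186]
wrist_force: [-0.3, -0.6, -0.1]
finger_gap: 10.3
```

```bash
python3 - <<'E'
from h import *
plan([567,-87,8])
c=camera('scene'); r=tin(c,570,-110,140); save(c,'scene14')
overlay(c,'ov14',(240,180,420,310),r[0],np.radians((90 if r[1][0]<r[1][1] else 0)+r[2]),x0=569,k=4)
E
```

```text
tcp [568.1 -87.3   8.1] R cols [[0.016, -0.003, -1.0], [-0.999, 0.039, -0.016], [0.039, 0.999, -0.002]] gap 10.3 F [-0.3 -0.6 -0.1] t 21.35 j6 [-0.22  0.58  1.62  0.    0.92 -1.75]
shift [0.1 1.1 0.3]
746 rect yz [-2.9 29.8] [187.9  52.6] 0.2 x 603.2
```

View pics/ov14.png

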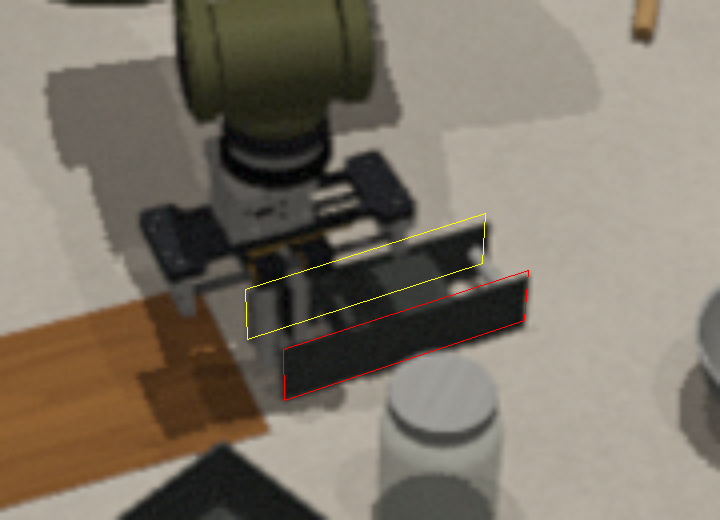

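The tin lies lid down, centred at y≈-4. I'll release and rise.

{"name": "arm_command", "arguments": {
  "series": [
    [20,[0,0,0],0],
    [34,[0,0,0],0],
    [34,[0,0,0],0],
    [34,[0,0,0],0],
    [34,[-30,0,0],0],
    [34,[-70,0,0],0],
    [34,[-110,0,0],0],
    [34,[-140,0,20],0],
    [34,[-140,0,80],0],
    [34,[-140,0,125],0],
    [34,[-140,0,166],0],
    [34,[-140,0,166],0]
  ],
  "newtons": 12
}}

```text
clock: 22.9
eef_pos: [572.2, 81.1, 147.6]
eef_rot: [-1.71, 1.554, -0.175]
wrist_force: [0.3, -0.7, 0.5]
finger_gap: 34.0
```

```bash
python3 - <<'E'
from h import *
def rect(c):
    W=cloud(c); m=(W[...,2]>30)&(W[...,2]<60)&(abs(W[...,0]-570)<55)&(W[...,1]>-130)&(W[...,1]<120)&(c['pixels'].max(2)<140)
    m=cv2.morphologyEx(m.astype(np.uint8),cv2.MORPH_OPEN,np.ones((2,2))); n,l,s,_=cv2.connectedComponentsWithStats(m); P=W[l>0]; P=W[l==1+np.argmax(s[1:,4])]
    print(len(P),cv2.minAreaRect(P[:,:2].astype(np.float32)),np.median(P[:,2]))
for n in('wrist','top'):
    c=camera(n); save(c,n+'15'); rect(c)
plan([571,79,140])
E
```

```text
12474 ((579.8320922851562, -19.355316162109375), (223.1588134765625, 88.93482208251953), 88.55148315429688) nan
775 ((566.90625, -16.93207550048828), (64.88624572753906, 161.5243377685547), 1.669909954071045) nan
tcp [572.2  78.7 147.6] R cols [[0.016, -0.003, -1.0], [-0.999, 0.038, -0.016], [0.038, 0.999, -0.003]] gap 34.0 F [-0.6 -0.5  0. ] t 23.0 j6 [ 0.08  0.4   1.52 -0.    1.2  -1.46]
shift [7.5 1.4 0.3]
```

View pics/wrist15.png

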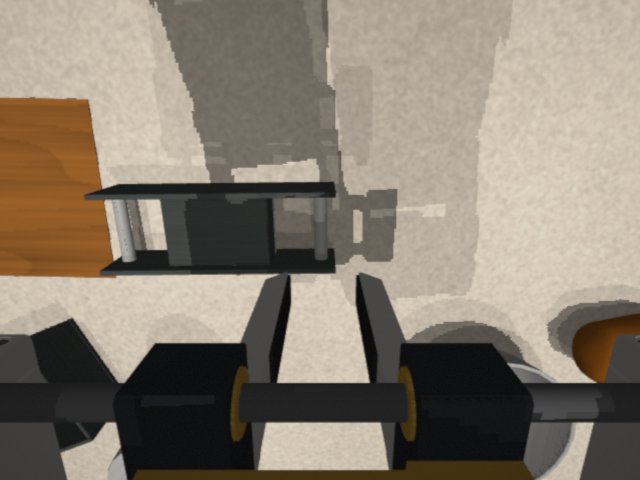

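View pics/top15.png

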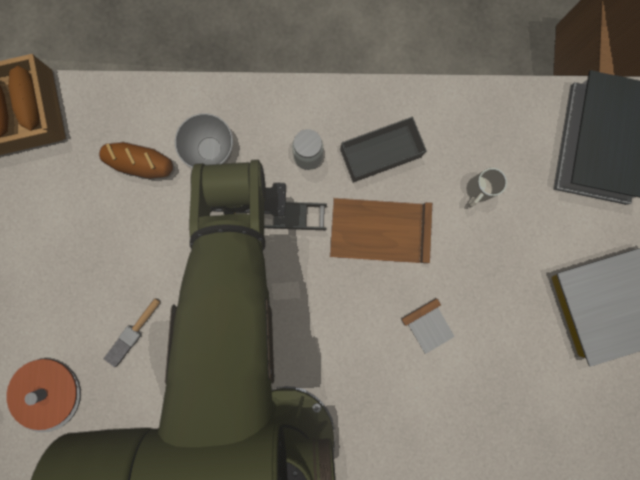

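The wrist view shows the rear bar at u≈321, centred between the fingers as before. I'll descend, grip, and draw the lying tin back about 45 mm to recover room before the stop.

{"name": "arm_command", "arguments": {
  "series": [
    [34,[40,0,0],0],
    [34,[80,0,0],0],
    [34,[115,1,0],0],
    [34,[132,2,0],0],
    [34,[139.5,2,0],0],
    [34,[139.5,2,0],0],
    [0,[139.5,2,0],0],
    [0,[139.5,2,0],0],
    [0,[139.5,2,0],0],
    [0,[139.5,2,0],0],
    [0,[139.5,2,0],0]
  ],
  "newtons": 20
}}

```text
clock: 24.38
eef_pos: [572.8, 78.4, 8.6]
eef_rot: [-1.716, 1.554, -0.183]
wrist_force: [-1.8, 1.9, 5.7]
finger_gap: 10.3
```

{"name": "arm_command", "arguments": {
  "series": [
    [0,[0,0,4],0],
    [0,[0,0,12],0],
    [0,[0,0,20],0],
    [0,[0,0,28],0],
    [0,[0,0,36],0],
    [0,[0,0,42],0],
    [0,[0,0,45],0],
    [0,[0,0,45],0]
  ],
  "newtons": 20
}}

```text
clock: 25.38
eef_pos: [574.6, 123.5, 8.6]
eef_rot: [-1.72, 1.553, -0.188]
wrist_force: [0.2, -2.2, 3.2]
finger_gap: 10.5
```

```bash
python3 - <<'E'
from h import *
plan([573,124,8])
c=camera('scene'); r=tin(c,572,-80,170,80); save(c,'scene16')
overlay(c,'ov16',(280,160,440,290),r[0],np.radians((90 if r[1][0]<r[1][1] else 0)+r[2]),x0=570,k=4)
E
```

```text
tcp [574.6 123.5   8.6] R cols [[0.017, -0.003, -1.0], [-0.999, 0.038, -0.017], [0.038, 0.999, -0.003]] gap 10.5 F [ 0.2 -2.2  3.2] t 25.375 j6 [ 0.15  0.6   1.58 -0.01  0.94 -1.38]
shift [0.6 1.7 0.4]
745 rect yz [41.5 29.2] [ 53.1 193.3] 89.5 x 604.6
```

View pics/ov16.png

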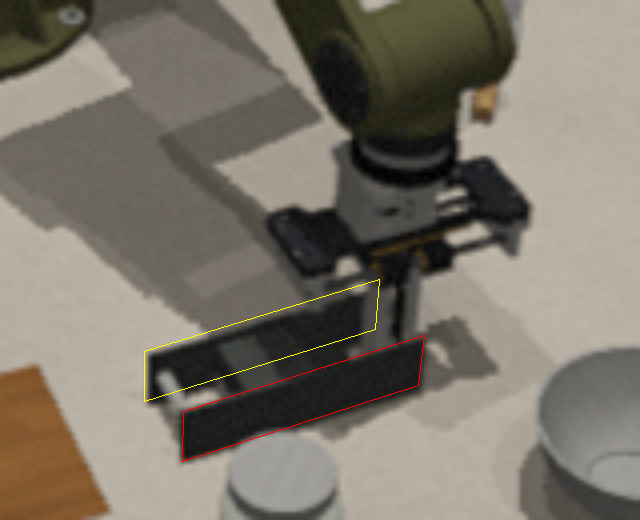

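The tin's centre is now at y≈41, still level. Next is the second turn, with the same arc.

{"name": "arm_command", "arguments": {
  "series": [
    [0,[-6,0,-1],0],
    [0,[-15,0,-3],0],
    [0,[-30,0,-7],0],
    [0,[-45,0,-12.5],0],
    [0,[-59,0,-19],0],
    [0,[-73,0,-27],0],
    [0,[-86,0,-36],0],
    [0,[-98,0,-46.5],0],
    [0,[-109,0,-58],0],
    [0,[-114,0,-64],0],
    [0,[-118.5,0,-70],0],
    [0,[-118.5,0,-70],0]
  ],
  "newtons": 16
}}

```text
clock: 26.92
eef_pos: [570.3, 53.9, 128.0]
eef_rot: [-1.659, 1.552, -0.127]
wrist_force: [0.9, 7.1, 4.7]
finger_gap: 10.3
```

```bash
python3 - <<'E'
from h import *
plan([573,53.5,127])
c=camera('scene'); r=tin(c,572,-90,150); save(c,'scene17')
overlay(c,'ov17',(280,150,440,280),r[0],np.radians((90 if r[1][0]<r[1][1] else 0)+r[2]),x0=571,k=4)
E
```

```text
tcp [570.3  53.9 128. ] R cols [[0.019, -0.002, -1.0], [-0.999, 0.038, -0.019], [0.038, 0.999, -0.002]] gap 10.3 F [0.9 7.1 4.7] t 26.925 j6 [ 0.03  0.41  1.56 -0.    1.15 -1.5 ]
shift [ 1.1 -2.7 -0.3]
845 rect yz [-4.3 85.7] [191.3  57.6] 46.4 x 602.2
```

View pics/ov17.png

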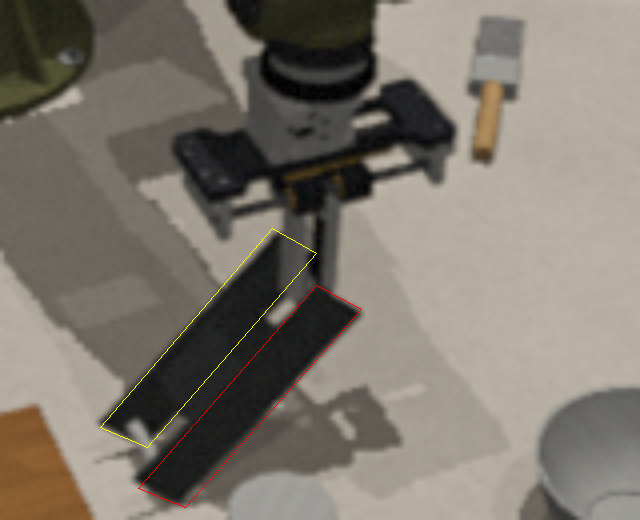

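{"name": "arm_command", "arguments": {
  "series": [
    [0,[-9,0,-13],0],
    [0,[-16.5,0,-26.5],0],
    [0,[-23,0,-41],0],
    [0,[-28.5,0,-55.5],0],
    [0,[-32,0,-71],0],
    [0,[-35,0,-86],0],
    [0,[-36,0,-100],0],
    [0,[-36,0,-112],0],
    [0,[-35.5,0,-121],0],
    [0,[-35,0,-128],0],
    [0,[-34.5,0,-131],0],
    [0,[-34,0,-132],0]
  ],
  "newtons": 16
}}

```text
clock: 28.48
eef_pos: [565.1, -78.7, 162.7]
eef_rot: [-1.702, 1.55, -0.17]
wrist_force: [2.7, -0.7, 10.3]
finger_gap: 10.5
```

```bash
python3 - <<'E'
from h import *
plan([566,-78,162])
c=camera('scene'); r=tin(c,567,-170,20); save(c,'scene18')
overlay(c,'ov18',(240,150,420,290),(-78,95),np.radians(90),x0=567,k=4)
E
```

```text
tcp [565.1 -78.7 162.7] R cols [[0.02, -0.003, -1.0], [-0.999, 0.039, -0.02], [0.039, 0.999, -0.003]] gap 10.5 F [ 2.7 -0.7 10.3] t 28.475 j6 [-0.2   0.37  1.53  0.    1.22 -1.74]
shift [ 0.7 -0.9  0.8]
827 rect yz [-79.9  94.3] [180.7  49.8] 89.0 x 598.6
```

View pics/ov18.png

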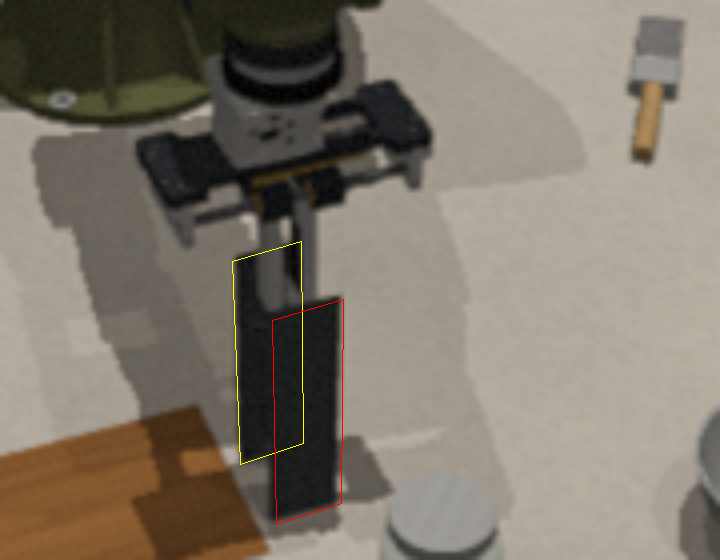

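The tin is upright on its other end at y≈-79. I'll loosen to the cage and hold for a second.

{"name": "arm_command", "arguments": {
  "series": [
    [17,[0,0,0],0],
    [17,[1,0,0],0],
    [17,[2,0,0],0],
    [17,[2,0,0],0],
    [17,[2,0,0],0],
    [17,[2,0,0],0],
    [17,[2,0,0],0],
    [17,[2,0,0],0],
    [17,[2,0,0],0],
    [17,[2,0,0],0],
    [17,[2,0,0],0]
  ],
  "newtons": 6
}}

```text
clock: 29.9
eef_pos: [565.2, -78.8, 160.7]
eef_rot: [-1.704, 1.55, -0.172]
wrist_force: [0.6, -0.5, -0.1]
finger_gap: 16.9
```

```bash
python3 - <<'E'
from h import *
plan([566,-78,162])
c=camera('scene'); r=tin(c,567,-170,20)
overlay(c,'ov19',(240,150,420,290),(-78,95),np.radians(90),x0=567,k=4)
E
```

```text
tcp [565.2 -78.8 160.7] R cols [[0.02, -0.004, -1.0], [-0.999, 0.039, -0.02], [0.039, 0.999, -0.003]] gap 16.9 F [ 0.6 -0.5 -0.1] t 29.9 j6 [-0.2   0.37  1.53  0.    1.22 -1.74]
shift [-1.3 -0.8  0.8]
803 rect yz [-80.8  94.1] [ 49.9 180.8] 0.4 x 599.6
```

View pics/ov19.png

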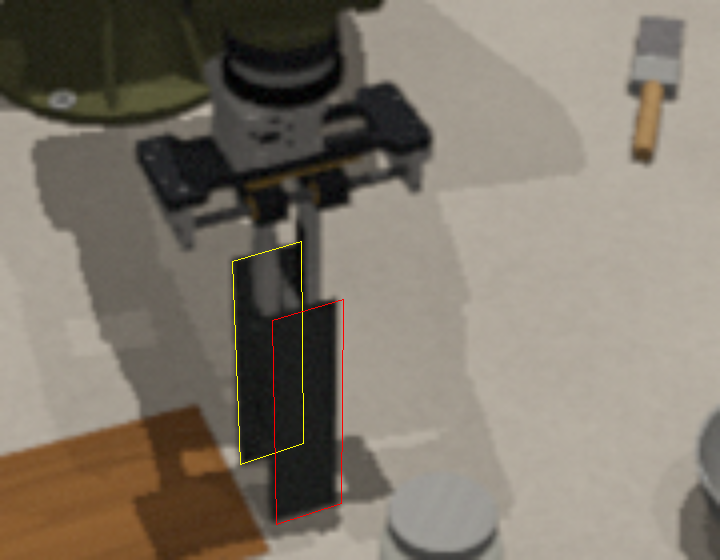

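{"name": "arm_command", "arguments": {
  "series": [
    [17,[0,0,-4],0],
    [17,[0,0,-10],0],
    [17,[0,0,-18],0],
    [17,[0,0,-26],0],
    [17,[0,0,-34],0],
    [17,[0,0,-42],0],
    [17,[0.5,0,-49],0],
    [17,[1,0,-55],0],
    [17,[1.5,0,-60],0],
    [17,[2,0,-64],0],
    [17,[2,0,-66],0],
    [17,[2,0,-66],0]
  ],
  "newtons": 6
}}

```text
clock: 31.45
eef_pos: [562.6, -144.8, 158.9]
eef_rot: [-1.704, 1.55, -0.172]
wrist_force: [-0.7, -1.2, -0.3]
finger_gap: 17.0
```

```bash
python3 - <<'E'
from h import *
plan([563,-145,160])
c=camera('scene'); r=tin(c,565,-240,-40); save(c,'scene20')
overlay(c,'ov20',(220,150,400,290),r[0],np.radians((90 if r[1][0]<r[1][1] else 0)+r[2]),x0=565,k=4)
E
```

```text
tcp [ 562.6 -144.8  158.9] R cols [[0.02, -0.003, -1.0], [-0.999, 0.039, -0.02], [0.039, 0.999, -0.003]] gap 17.0 F [-0.7 -1.2 -0.3] t 31.45 j6 [-0.32  0.4   1.5   0.    1.22 -1.85]
shift [-1.1 -0.4 -0.2]
832 rect yz [-116.8   97.2] [ 49.  194.4] 21.0 x 598.3
```

View pics/ov20.png

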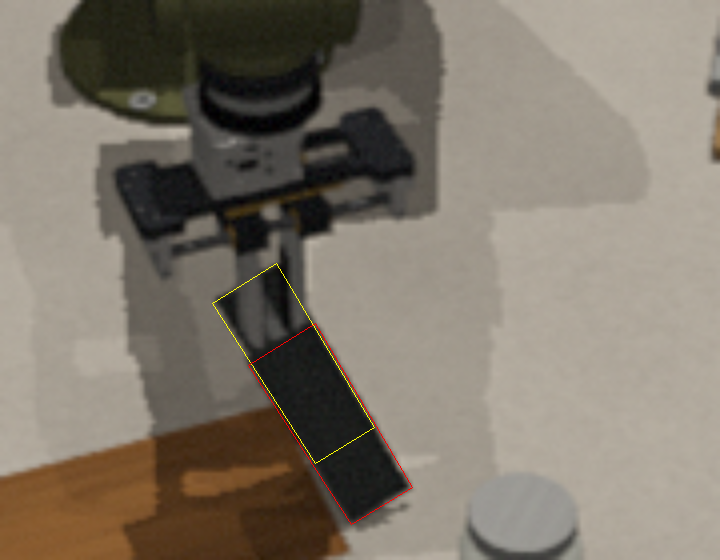

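It has tilted 21° without sliding. I'll pinch and follow the arc as before.

{"name": "arm_command", "arguments": {
  "series": [
    [0,[0,0,0],0],
    [0,[0,0,-1],0],
    [0,[0,0,-2],0],
    [0,[1,0,-6],0],
    [0,[3.2,0,-13],0],
    [0,[8.4,0,-27.5],0],
    [0,[15,0,-42],0],
    [0,[22.7,0,-56],0],
    [0,[31.6,0,-69],0],
    [0,[41.5,0,-81],0],
    [0,[48,0,-88],0],
    [0,[52.5,0,-92],0]
  ],
  "newtons": 12
}}

```text
clock: 33.0
eef_pos: [560.1, -237.3, 106.2]
eef_rot: [-1.711, 1.551, -0.179]
wrist_force: [-0.5, -2.3, 0.7]
finger_gap: 10.2
```

```bash
python3 - <<'E'
from h import *
plan([560,-237,105])
c=camera('scene'); r=tin(c,562,-310,-60); save(c,'scene21')
overlay(c,'ov21',(200,170,380,310),r[0],np.radians((90 if r[1][0]<r[1][1] else 0)+r[2]),x0=564,k=4)
E
```

```text
tcp [ 560.1 -237.3  106.2] R cols [[0.02, -0.004, -1.0], [-0.999, 0.039, -0.02], [0.039, 0.999, -0.003]] gap 10.2 F [-0.5 -2.3  0.7] t 33.0 j6 [-0.46  0.51  1.47  0.01  1.14 -2.  ]
shift [1.2 0.1 0.3]
920 rect yz [-169.9   77.4] [ 54.2 192. ] 54.0 x 596.6
```

View pics/ov21.png

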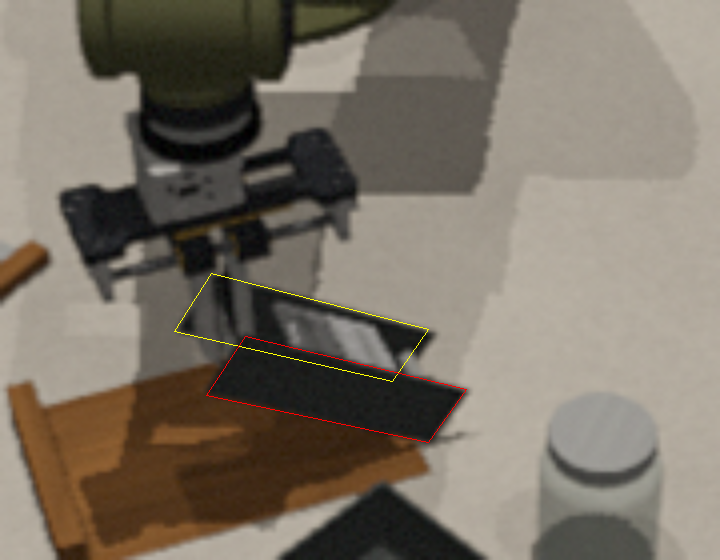

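{"name": "arm_command", "arguments": {
  "series": [
    [0,[6,0,-5],0],
    [0,[12,0,-10],0],
    [0,[24.7,0,-19],0],
    [0,[38,0,-27],0],
    [0,[52,0,-34],0],
    [0,[67,0,-39.5],0],
    [0,[79,0,-43],0],
    [0,[88,0,-45],0],
    [0,[94,0,-46],0],
    [0,[97.5,0,-46.5],0],
    [0,[98,0,-46.5],0]
  ],
  "newtons": 12
}}

```text
clock: 34.42
eef_pos: [560.1, -284.2, 8.1]
eef_rot: [-1.714, 1.551, -0.182]
wrist_force: [0.1, -1.8, -1.5]
finger_gap: 10.7
```

{"name": "arm_command", "arguments": {
  "series": [
    [20,[0,0,0],0],
    [32,[0,0,0],0],
    [32,[0,0,0],0],
    [32,[-30,0,0],0],
    [32,[-70,0,0],0],
    [32,[-110,0,0],0],
    [32,[-140,0,20],0],
    [10,[-140,0,80],0],
    [0,[-140,0,140],0],
    [0,[-140,0,200],0],
    [0,[-140,0,230],0],
    [0,[-140,0,230],0]
  ],
  "newtons": 12
}}

```text
clock: 35.92
eef_pos: [566.4, -52.1, 147.7]
eef_rot: [-1.709, 1.55, -0.174]
wrist_force: [0.9, -0.6, 0.1]
finger_gap: 0.2
```

```bash
cat > fin.py <<'E'
from h import *
import sys
c=camera('top'); save(c,'top'+sys.argv[1]); W=cloud(c); s=camera('scene'); save(s,'scene'+sys.argv[1])
# tin side-plate tops in the top view
m=(W[...,2]>38)&(W[...,2]<58)&(W[...,0]>490)&(W[...,0]<640)&(W[...,1]>-350)&(W[...,1]<-60)
P=W[m]; r=cv2.minAreaRect(P[:,:2].astype(np.float32)); print('tin',len(P),r,np.median(P[:,2]))
m=(W[...,2]>18)&(W[...,2]<36)&(W[...,0]>430)&(W[...,0]<640)&(W[...,1]>-385)&(W[...,1]<-345)
P=W[m]; rs=cv2.minAreaRect(P[:,:2].astype(np.float32)); print('stop',len(P),rs)
a=np.radians(-93.4); R=np.array([[np.cos(a),np.sin(a)],[-np.sin(a),np.cos(a)]])
print('tin in bay',R@(np.array(r[0])-[530.5,-351.2]))
cv2.imwrite('pics/tc%s.png'%sys.argv[1],cv2.resize(c['pixels'][170:290,280:460,::-1],None,fx=4,fy=4,interpolation=cv2.INTER_CUBIC))
plan([560,-100,24])
E
python3 fin.py 22
```

```text
tin 962 ((562.7959594726562, -202.78382873535156), (179.7569122314453, 66.54740142822266), 88.93889617919922) 44.11325543315489
stop 520 ((529.369384765625, -360.4823913574219), (21.156484603881836, 159.0400390625), 86.66669464111328)
tin in bay [-150.0702895    23.43708813]
tcp [566.4 -54.4 147.5] R cols [[0.02, -0.004, -1.0], [-0.999, 0.039, -0.02], [0.039, 0.999, -0.003]] gap 0.4 F [ 0.1 -0.3  0. ] t 36.025 j6 [-0.16  0.38  1.55 -0.    1.19 -1.69]
shift [123.6   7.1 -45.4]
```

View pics/tc22.png

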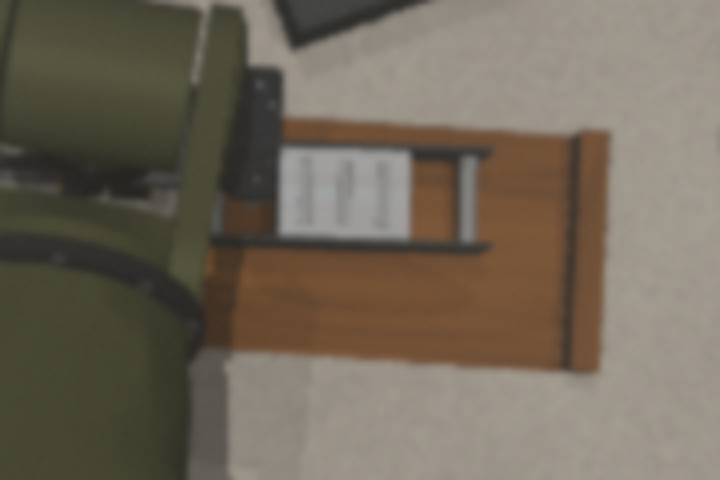

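The tin lies lid up on the slab, about 55 mm short of the stop, 23 mm off the middle line and about 2° off square. The rear bar is near (564,-118). I'll lower the closed fingers behind it between the plates.

{"name": "arm_command", "arguments": {
  "series": [
    [0,[30,2,-12],0],
    [0,[70,4,-25],0],
    [0,[105,4,-25],0],
    [0,[125,4,-25],0],
    [0,[132,4,-25],0],
    [0,[132,4,-25],0]
  ],
  "newtons": 20
}}

```text
clock: 36.78
eef_pos: [564.1, -80.5, 15.7]
eef_rot: [-1.724, 1.55, -0.192]
wrist_force: [-0.7, 0.4, 0.6]
finger_gap: 0.8
```

```bash
python3 - <<'E'
from h import *
plan([560,-158,14])
c=camera('wrist'); save(c,'w23')
E
```

```text
tcp [564.1 -80.5  15.7] R cols [[0.02, -0.004, -1.0], [-0.999, 0.04, -0.02], [0.04, 0.999, -0.003]] gap 0.8 F [-0.7  0.4  0.6] t 36.775 j6 [-0.21  0.56  1.64  0.    0.93 -1.74]
shift [  2.    1.1 -77.6]
```

View pics/w23.png

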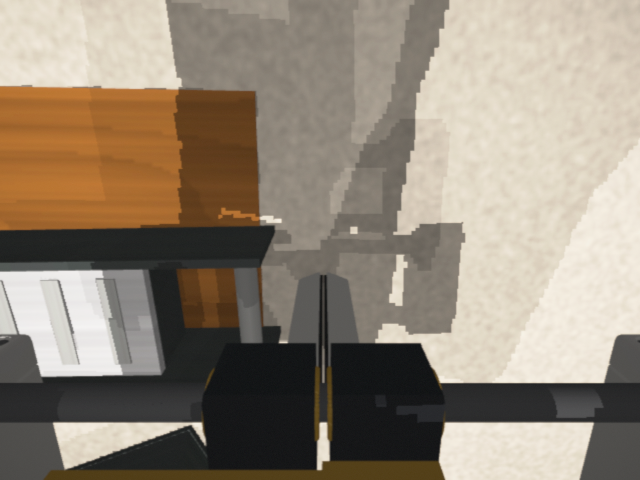

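The fingers (u≈290–357) are just behind the rear bar (u≈247), between the plates. I'll push, slowing at the end.

{"name": "arm_command", "arguments": {
  "series": [
    [0,[0,0,-8],0],
    [0,[0,0,-16],0],
    [0,[0,0,-24],0],
    [0,[0,0.5,-33],0],
    [0,[0,1,-42],0],
    [0,[0,1,-51],0],
    [0,[0,1,-58],0],
    [0,[0,1,-64],0],
    [0,[0,1.5,-68],0],
    [0,[0,1.5,-70],0],
    [0,[0,1.5,-70],0]
  ],
  "newtons": 20
}}

```text
clock: 38.2
eef_pos: [560.2, -150.3, 16.7]
eef_rot: [-1.71, 1.549, -0.179]
wrist_force: [0.3, 3.4, 3.1]
finger_gap: 0.6
```

```bash
python3 fin.py 24
```

```text
tin 453 ((561.0125732421875, -290.88922119140625), (66.67735290527344, 105.1390151977539), 0.039727192372083664) 44.13061361506419
stop 517 ((529.64697265625, -360.8443603515625), (22.642602920532227, 159.63619995117188), 86.05424499511719)
tin in bay [-62.01421153  26.88205228]
tcp [ 560.2 -150.3   16.6] R cols [[0.021, -0.004, -1.0], [-0.999, 0.039, -0.021], [0.039, 0.999, -0.003]] gap 0.8 F [0.5 3.8 4.1] t 38.3 j6 [-0.33  0.57  1.61  0.    0.94 -1.86]
shift [-7.6  2.1 50.2]
```

View pics/tc24.png

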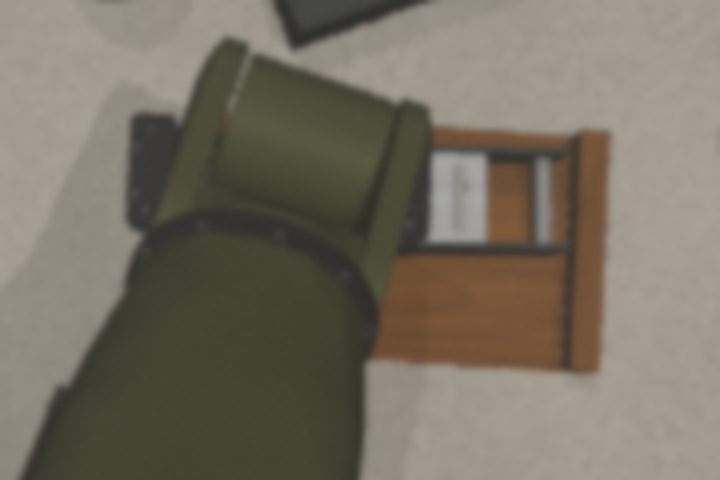

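The tin is about 8 mm short and about 3–4° off square, and its near corner will touch first. I'll move the push point to the far side of the bar so the stop squares it.

{"name": "arm_command", "arguments": {
  "series": [
    [0,[0,0,5],0],
    [0,[0,-8,5],0],
    [0,[0,-15,5],0],
    [0,[0,-15,1],0],
    [0,[0,-15,-3],0],
    [0,[0,-15,-6],0],
    [0,[0,-15,-9],0],
    [0,[0,-15,-12],0],
    [0,[0,-15,-12],0]
  ],
  "newtons": 20
}}

```text
clock: 39.42
eef_pos: [575.2, -159.8, 16.9]
eef_rot: [-1.506, 1.549, 0.026]
wrist_force: [5.0, 25.7, 0.3]
finger_gap: 0.6
```

```bash
python3 fin.py 25
```

```text
tin 490 ((558.7186279296875, -295.75213623046875), (65.84872436523438, 106.100341796875), 0.05290770158171654) 44.15894890835574
stop 504 ((529.6267700195312, -359.29833984375), (26.38115882873535, 158.6960906982422), 88.51997375488281)
tin in bay [-57.02381048  24.88054657]
tcp [ 575.2 -159.7   16.8] R cols [[0.021, 0.0, -1.0], [-0.999, 0.039, -0.021], [0.039, 0.999, 0.001]] gap 0.6 F [ 5.  25.1 -0.1] t 39.525 j6 [-0.34  0.6   1.56  0.01  0.96 -1.87]
shift [-7.5 17.3 59.1]
```

View pics/tc25.png

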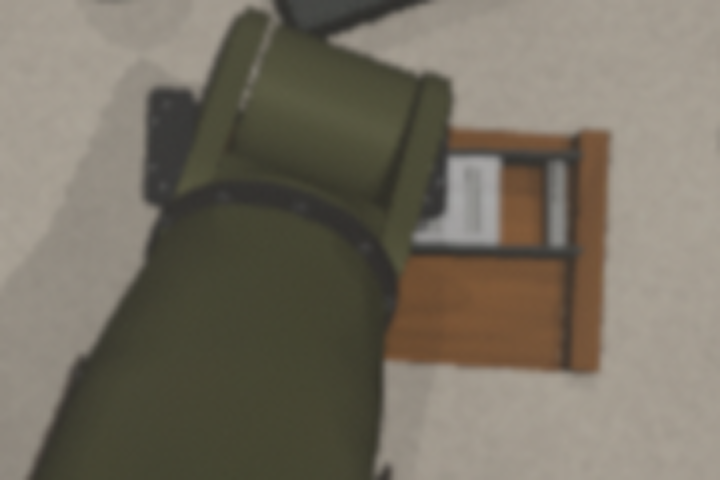

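The 25 N reaction shows it is pressed against the stop. I'll back off, rise, and look.

{"name": "arm_command", "arguments": {
  "series": [
    [0,[0,0,10],0],
    [0,[0,4,35],0],
    [0,[-40,8,50],0],
    [0,[-100,12,60],0],
    [0,[-150,15,110],0],
    [0,[-150,15,170],0],
    [0,[-150,15,230],0],
    [0,[-150,15,290],0],
    [0,[-150,15,300],0],
    [0,[-150,15,300],0]
  ]
}}

```text
clock: 40.78
eef_pos: [568.5, 140.4, 166.8]
eef_rot: [-1.54, 1.549, -0.007]
wrist_force: [-0.3, -1.0, 0.4]
finger_gap: 0.2
```

```bash
python3 fin.py 26; python3 - <<'E'
import cv2
s=cv2.imread('pics/scene26.png')[210:330,170:330]; cv2.imwrite('pics/sc26.png',cv2.resize(s,None,fx=4,fy=4,interpolation=cv2.INTER_CUBIC))
E
```

```text
tin 1009 ((559.78125, -255.7391357421875), (188.2054901123047, 66.59681701660156), 89.29103088378906) 44.053709918474105
stop 511 ((530.0309448242188, -359.8013916015625), (26.29386329650879, 159.40745544433594), 89.368408203125)
tin in bay [-97.02940146  23.56827228]
tcp [568.7 139.1 166.8] R cols [[0.021, -0.0, -1.0], [-0.999, 0.04, -0.021], [0.04, 0.999, 0.001]] gap 0.4 F [-0.1 -0.8  0.3] t 40.875 j6 [ 0.18  0.4   1.48 -0.    1.24 -1.35]
shift [ 142.6    2.2 -239.4]
```

View pics/tc26.png

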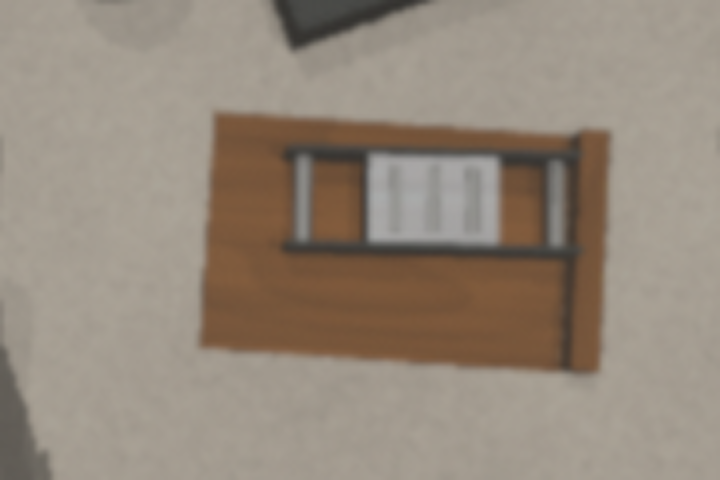

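View pics/sc26.png

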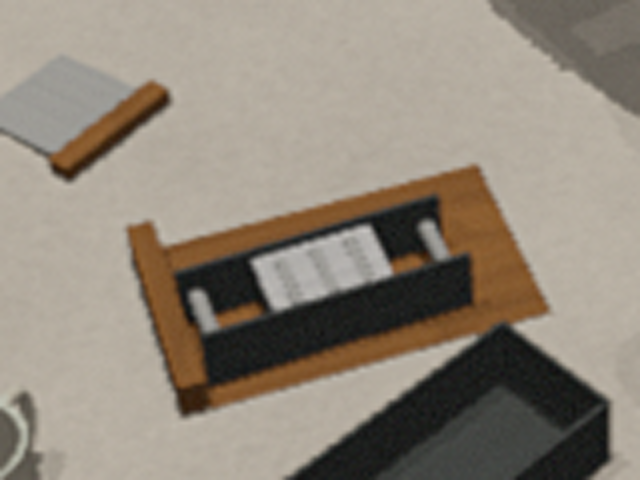

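The tin lies lid up at the stop, at x≈-97. Its plates run at about 1° in the picture against 3.6° for the slab, so it is still about 2.7° off square, with a gap at the far corner. The rear needs to swing about 8 mm towards +x, so I'll go back behind the bar and push sideways against the far plate.

{"name": "arm_command", "arguments": {
  "series": [
    [0,[0,-3,-60],0],
    [0,[0,-6,-120],0],
    [0,[0,-9,-180],0],
    [0,[10,-14,-235],0],
    [0,[50,-14,-265],0],
    [0,[100,-14,-268.5],0],
    [0,[135,-14,-268.5],0],
    [0,[150,-14,-268.5],0],
    [0,[150,-14,-268.5],0],
    [0,[150,-14,-268.5],0]
  ]
}}

```text
clock: 42.12
eef_pos: [575.9, -130.2, 18.6]
eef_rot: [-1.564, 1.547, -0.033]
wrist_force: [-0.2, 0.3, 1.5]
finger_gap: 0.3
```

```bash
python3 - <<'E'
from h import *
plan([575,-157,16])
c=camera('wrist'); save(c,'w27')
E
```

```text
tcp [ 575.9 -130.2   18.6] R cols [[0.024, -0.001, -1.0], [-0.999, 0.04, -0.024], [0.04, 0.999, 0.0]] gap 0.3 F [-0.2  0.3  1.5] t 42.125 j6 [-0.29  0.59  1.58  0.01  0.95 -1.82]
shift [  2.6  -0.1 -26.8]
```

View pics/w27.png

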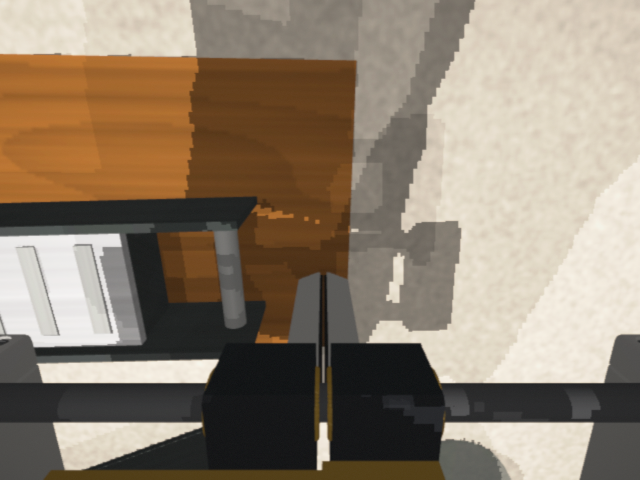

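The fingers are behind the bar, towards the far plate (lower in the picture). I'll move forward to touch and then sideways.

{"name": "arm_command", "arguments": {
  "series": [
    [0,[2,0,-10],0],
    [0,[2,0,-20],0],
    [0,[2,0,-25],0],
    [0,[2,-3,-26],0],
    [0,[2,-6,-26],0],
    [0,[2,-9,-26],0],
    [0,[2,-12,-26],0],
    [0,[2,-15,-26],0],
    [0,[2,-15,-26],0]
  ]
}}

```text
clock: 43.3
eef_pos: [590.2, -156.5, 16.9]
eef_rot: [-1.56, 1.547, -0.029]
wrist_force: [-0.2, 0.6, -0.2]
finger_gap: 0.3
```

```bash
python3 - <<'E'
from h import *
plan([590,-157,16])
c=camera('scene'); save(c,'scene28')
s=cv2.imread('pics/scene28.png')[210:330,170:330]; cv2.imwrite('pics/sc28.png',cv2.resize(s,None,fx=4,fy=4,interpolation=cv2.INTER_CUBIC))
c=camera('top'); save(c,'top28')
cv2.imwrite('pics/tc28.png',cv2.resize(c['pixels'][170:290,280:460,::-1],None,fx=4,fy=4,interpolation=cv2.INTER_CUBIC))
E
```

```text
tcp [ 590.2 -156.5   16.9] R cols [[0.024, -0.001, -1.0], [-0.999, 0.04, -0.024], [0.04, 0.999, 0.0]] gap 0.3 F [-0.2  0.6 -0.2] t 43.3 j6 [-0.32  0.63  1.52  0.01  0.97 -1.86]
shift [ 0.9  0.2 -0.5]
```

View pics/tc28.png

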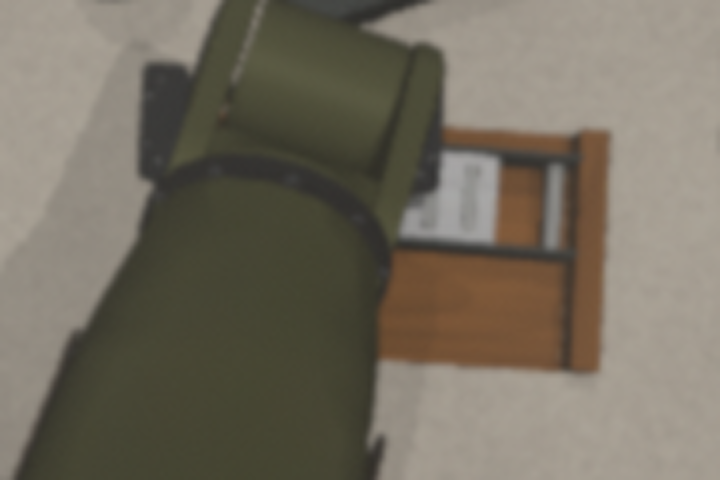

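View pics/sc28.png

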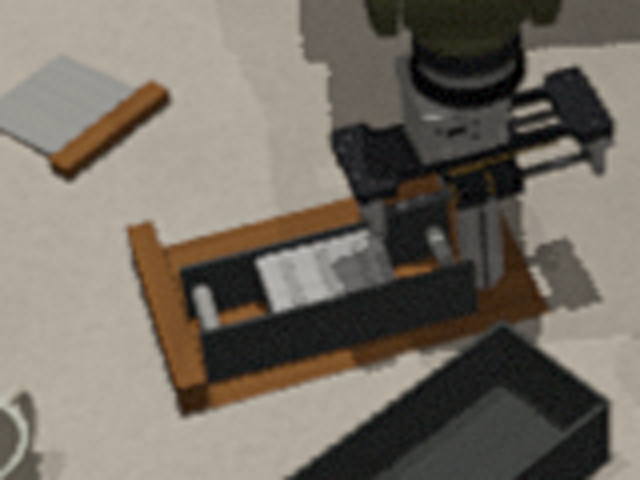

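The plates now run about 3.7° in the top view, matching the slab. I'll recentre and give a final straight push.

{"name": "arm_command", "arguments": {
  "series": [
    [0,[0,0,6],0],
    [0,[0,8,6],0],
    [0,[0,16,6],0],
    [0,[0,20,6],0],
    [0,[0,20,2],0],
    [0,[0,20,-1],0],
    [0,[0,20,-3],0],
    [0,[0,20,-5],0],
    [0,[0,20,-5],0]
  ]
}}

```text
clock: 44.52
eef_pos: [570.1, -160.0, 16.6]
eef_rot: [-1.508, 1.547, 0.023]
wrist_force: [-0.0, 7.1, 2.5]
finger_gap: 0.2
```

{"name": "arm_command", "arguments": {
  "series": [
    [0,[0,0,10],0],
    [0,[0,0,35],0],
    [0,[-40,0,50],0],
    [0,[-100,5,60],0],
    [0,[-150,10,110],0],
    [0,[-150,10,170],0],
    [0,[-150,10,230],0],
    [0,[-150,10,290],0],
    [0,[-150,10,300],0],
    [0,[-150,10,300],0]
  ]
}}

```text
clock: 45.78
eef_pos: [568.3, 140.3, 166.6]
eef_rot: [-1.524, 1.547, 0.008]
wrist_force: [-0.1, -0.7, -0.2]
finger_gap: 0.4
```

```bash
python3 fin.py 29; python3 - <<'E'
import cv2
s=cv2.imread('pics/scene29.png')[210:330,170:330]; cv2.imwrite('pics/sc29.png',cv2.resize(s,None,fx=4,fy=4,interpolation=cv2.INTER_CUBIC))
E
```

```text
tin 1015 ((562.87646484375, -256.73876953125), (187.97860717773438, 66.9615478515625), 85.81366729736328) 44.20774084667985
stop 511 ((529.9334716796875, -359.3350524902344), (27.608503341674805, 158.9896240234375), 89.71050262451172)
tin in bay [-96.21509317  26.71732367]
tcp [568.5 138.9 166.7] R cols [[0.024, 0.0, -1.0], [-0.999, 0.041, -0.024], [0.041, 0.999, 0.001]] gap 0.6 F [ 0.7 -0.2  0.4] t 45.875 j6 [ 0.18  0.4   1.48 -0.    1.24 -1.35]
shift [ 142.4    2.2 -239.2]
```

View pics/tc29.png

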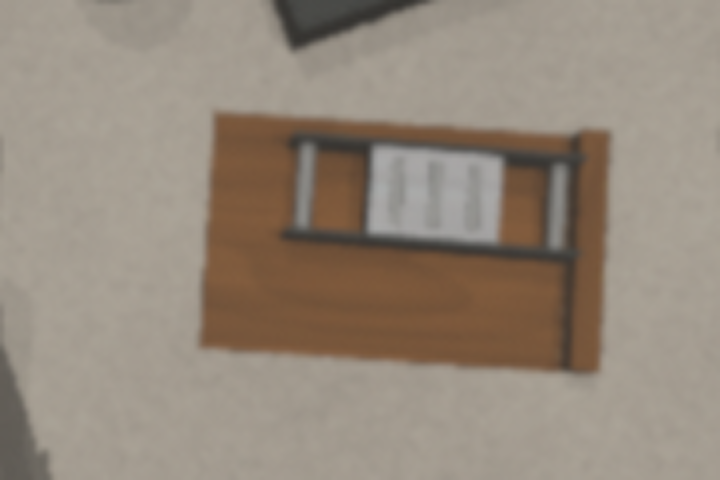

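View pics/sc29.png

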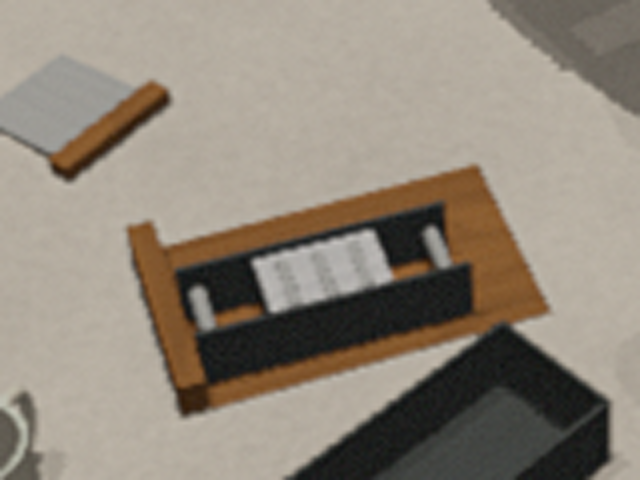

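View pics/scene29.png

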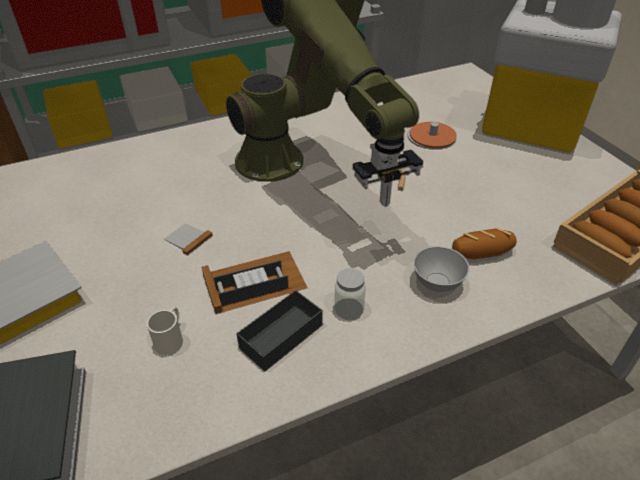

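The tin is lid up against the stop: about 0.8° off square, x≈-96 and y≈+27 in the bay frame. The gripper is clear and the bystanders are where they began, so I'm handing in.

```bash
python3 -c "
from cell import sign_off; print(sign_off())"
```

```text
the job is handed in; nothing more can be done
None
```

The tin was turned over twice, once about each end, and now lies lid up on the slab against the stop. I handed the job in at about 46 s; no verdict is reported.

**Last checks (top and scene cameras):**

| Check | Measured | Limit |
|---|---|---|
| Tin centre from stop face | about 96 mm (calibration good to about 2 mm) | 100 mm |
| Off the slab's middle line | about 27 mm | 45 mm |
| Out of square | about 0.8° | 4° |

- **Released:** the fingers are well clear of the tin, and the final push met about 7 N from the stop.
- **Bystanders:** they look unmoved by eye in the scene view; I did not measure them.

**What went wrong on the way:**
- **First lay-over:** the tin slid about 50 mm instead of tipping. A second try at 6 N took it a further 50 mm or so, upright, with the fingers carrying its weight (about 6 N). It may have been under a millimetre off the counter for a moment; the lower bar stayed far below the 50 mm limit.
- **Recovery:** I drew the tin back and stood it up again. I tipped it with the bar loosely caged and pinched only for the descent. Once it lay lid down I pulled it back 45 mm, and the second turn then went cleanly.
- **Final push:** the first push left the tin about 2.7° off square. A sideways nudge on the far plate and a second push corrected that.

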